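# Weigh a snack tin on the sill's beam scale

### The arm

A 6-joint arm with a two-finger parallel gripper is mounted at the origin on the work surface. World frame = base frame: x ahead of the robot, y to its left, z up, the work surface at z = 0. Lengths are in m, angles in rad, forces in N, time in s.
With the tool pointing down it reaches from about 0.35 to 0.95 m from the base axis. Payload 17.4 kg.
Tool frame: the origin (TCP) lies at the very end of the fingers, on their centre line; the grasp point (between the pads) lies 19 mm behind it; z points along the fingers, y is the direction in which the jaws open and shut (so a half turn about z gives the same grasp; the last joint's range is limited). The gripper opens to 93 mm and grips with 3 to 60 N. Pads are 15 mm wide; open, the fingers measure 128 mm over their backs; the gripper's body (75 mm by 188 mm) begins 65 mm behind the grasp point.
Start: joints at [1.134, 0.116, 1.442, -0, 1.584, -0.038], TCP at [0.262, 0.622, 0.219] pointing down, gripper open.
Joint ranges: [-2.83, 2.83], [-0.83, 2.19], [0.07, 2.5], [-1.14, 4.28], [0.01, 3], [-2.97, 2.97]. Speed limits (rad/s): [1.89, 1.89, 2.22, 3.14, 3.14, 3.14].

### API

Orientations are given as a rotation vector (axis times angle).
In Python, from station import monitor, imaging, close_job, spotter gives the robot as it stands.
- The arm moves only by the tool play_rows, never from a script. Its arguments are lists of equal length, an entry for each row: "dp": the shift along the tool's x, y, z in m, a list of three; "dr": the turn, a rotation vector about the tool's x, y, z in degrees, a list of three; "jaw": the finger opening in m, from 0 to 0.093. A call has 1 to 20 rows; each row is the pose to reach, as a shift and turn from the pose commanded when the call began, along the tool's axes at that moment; what a row does not reach only later rows make up. A row lasts 1/10 s, in which the tool goes at most 50 mm and 8.59 degrees, less where a joint would pass 70% of its speed; a pose out of reach is approached as far as the arm can. A call with a gripper value outside its range is refused whole. The fingers move at their own pace and stop on an object; "grip_force" is the grip in N (left out, the last holds). Time passes only in rows, so rows that repeat a pose let the fingers close. It gives the time, the measured TCP pose, the force and the opening at its end, in the units of the state.
- monitor.get_obs(): the state, without advancing time (a new reading comes with each control period).
- imaging.capture(name): name is "scene" or "top" or "wrist"; returns a dict with "frame" (384x512x3 uint8, red, green, blue), "fx", "fy", "cx", "cy" (pixels), "rvec" (rotation vector, rad) and "tvec" (3), from world to camera coordinates, as OpenCV has them. Camera axes: x right, y down, z forward; pixel columns grow to the right and rows downward; lengths in m; the calibration is good to about 2 mm. A picture is of the moment at which its call begins. There is no depth.
- close_job(): hands the job in, once; it reports no verdict.
Trained networks look in the newest picture that a camera, given by its name, has taken for a name from the list of things; names that differ only in an ending like _2 or _b are one class to them, and where a whole thing is asked for, a point or a joint stands for the part that bears it (a point fixed in the world has none). Each returns a list of dicts, best first, with "p" (0 to 1); they miss things now and then, are a little off and sometimes report something else, mostly with a low value. They report only what shows in the picture. A call takes as long as a camera call. They do not tell look-alikes from the thing itself.
- spotter.cut_out(name, camera): "region" (384x512 bool, what is visible of it) and "box" ([left, top, right, bottom] in pixels, round what is visible of it).
- spotter.mark_of(name, camera): "at" ([row, column] in pixels: a listed point, or the origin of a listed thing).
The state is a dict: "time": time; "qpos": joint angles; "qd": joint speeds; "effort": joint torques, N m; "position": TCP position; "tool_rot": TCP orientation; "force": force on the tool from outside, world axes, zero at the start; "torque": the same for the moment, N m; "grip_width": finger opening in m.
Only numpy, scipy, OpenCV 4.12 (cv2) and the standard library are available. Lean on these libraries where they do the work, as an engineer would, in place of code of your own. Each camera call takes 0.05 s, during which the arm holds its last target.

### The job

Weigh the small steel snack tin that stands in a slot of the uppermost smoky box: lift it out by its two ends, stand it upright on the sill and let go, take it again by its long sides and lower it (do not drop it) flat into the scale's pan, lengthways between the two tall end guards. Then slide the poise along the notched beam, letting go to see how the beam settles, until the freely swinging red pointer rests in the green band, and take the hand away. Leave the jar, sauce dish, silicone lid, mug, lunch tin and spoon where they are.

Things in the scene. Friction and masses are not known exactly. Their poses are not given: they have to be found in the camera images.
- tin_mid (a point): Closed small steel snack tin, blue patch on its lid, 66 (own x) x 48 (own y) x 50 mm (z, up), 0.2 to 0.5 kg (unknown). The point is its centre, 25 mm above its underside. It starts on the floor of one of the two slots of the uppermost box, its 66 mm length along the slot; beside its 48 mm width only about 7 mm is free each side (no room for fingers), beyond its ends 40 mm or more.
- stack: Three stacked smoky clear plastic boxes, fixed, 200 (own x) x 132 (own y) x 190 mm; origin under the centre, on the sill. The uppermost is open on top with two slots side by side, each 192 mm along own x and 62 mm wide, centred at y = -33 and +33 mm; slot floors at z = 128 mm, rims and middle wall at z = 190 mm. The lower two boxes are closed.
- scale: Fixed blue foot of the beam scale, 110 (own x) x 300 mm (y -170 to +130), 16 mm thick; origin on the sill under the pivot. Own y runs along the level beam from pivot to poise, z up. The pivot is at z = 120 mm. A white dial plate, 70 mm wide in y, x -12.5 to -15.5 mm, z 205 to 260 mm, with an upright green band 7.5 mm wide stands just behind the red pointer.
- pointer_tip (a point): Upper end of the red pointer, which stands on the beam at the pivot, 272 mm above the sill when the beam is level. It leans 15 mm to either side at the beam's stops and up to 3.75 mm inside the green band. Keep the gripper clear of it.
- pan_floor (a point): Centre of the pan's floor, on the scale's -y side, 120 mm from the pivot; axes as the scale's. z is 144 mm with the beam level, 12 mm more at the start (upper stop), 12 mm less fully down; a link keeps it level. Inside: 58 mm in x between lips 8 mm high, 78 mm in y between upright end guards 64 mm high. The tin fits only lengthways along y; fingers have room only at its long sides.
- beam (a joint): Tilt of beam and pointer, rad: 0 = level, pointer at the middle of the green band; positive = pan down, poise up, pointer leaning to the pan: load too heavy, slide the poise outward. Stops at -0.1 and +0.1; inside the band to +/-0.025. Damped, settles about 1.5 s after it is let go. Off the stops, 1 mm of poise travel outward changes it by about -0.005.
- poise (a joint): Position of the poise along the beam, m: 0 = inner end, 100 mm from the pivot, to 0.14 = outer end (scale +y). Starts between 0 and 0.02. The notch marks every 10 mm on the beam are for the eye: the poise holds by friction (about 1.5 N to slide) wherever it is left. The poise weighs 0.42 kg; the load acts 120 mm from the pivot; with the pan empty it would balance at -0.020 (beyond the inner end). It balances the tin somewhere between 0.03 and 0.13.
- poise_grip (a point): Point 34 mm above the beam's axis in the black upright grip of the brass poise; axes are the beam's (x across, y outward along it). The grip is 28 mm (x) x 24 mm (y) and reaches from 24 mm below this point to 18 mm above it. Below it the brass block is 34 x 30 mm; the beam's upper edge lies 27 mm below the point. It moves with poise and beam.
- jar: Bystander: small glass jar with red twist cap, diameter 46 mm, 62 mm high, in the other slot of the uppermost box. Origin under its centre.
- dish: Bystander: white ceramic sauce dish, diameter 90 mm, 32 mm high, on the sill. Origin under its centre.
- lid: Bystander: green silicone lid, diameter 108 mm, 24 mm high with knob, on the sill. Origin under its centre.
- mug: Bystander: blue mug, diameter 80 mm, 90 mm high. Origin under its centre.
- lunchtin: Bystander: big closed steel lunch tin 120 x 170 x 55 mm. Origin under its centre.
- spoon: Bystander: spoon lying on the sill along its own x. Origin under its middle.
Things that resemble listed ones, but are neither listed nor needed, are in the scene too. Leave any yellow look-alike of the part that bears tin_mid alone.

How it is judged:
On the way, in this order (a step that is already met when the one before it is completed fails the run):
1. the tin stands upright on the sill, let go (height (world z) of tin_mid below 0.033 m and angle between tin_mid's own z axis and vertical below 0.12 rad and contact force between the fingers and tin below 0.05 N), for 0.1 s.
2. the tin has been lowered flat into the pan, lengthways, while still in the fingers (z of tin_mid in the frame of pan_floor below 0.03 m and x of tin_mid in the frame of pan_floor between -0.008 and 0.008 m and y of tin_mid in the frame of pan_floor between -0.01 and 0.01 m and angle between the x axis of tin_mid and the y axis of pan_floor, either way round below 0.2 rad and angle between tin_mid's own z axis and vertical below 0.12 rad and contact force between the fingers and tin above 0.5 N), for 0.03 s.
At the end, for the whole second after the job is handed in: Tin flat in the pan (centre under 30 mm above its floor, within 8 mm across and 10 mm along, length within 0.2 rad of the guards' line, tilt under 0.12 rad); free beam at rest with pointer in the green band (within 0.025 rad of level, under 0.02 rad/s); poise still (under 5 mm/s) (z of tin_mid in the frame of pan_floor below 0.03 m and x of tin_mid in the frame of pan_floor between -0.008 and 0.008 m and y of tin_mid in the frame of pan_floor between -0.01 and 0.01 m and angle between the x axis of tin_mid and the y axis of pan_floor, either way round below 0.2 rad and angle between tin_mid's own z axis and vertical below 0.12 rad and value of joint beam between -0.025 and 0.025 rad and velocity of joint beam between -0.02 and 0.02 rad/s and velocity of joint poise between -0.005 and 0.005 m/s); the robot touches nothing.
It fails at once if the jar, dish, lid, mug, lunch tin or spoon is pushed more than 25 mm from its place (distance of any of jar, dish, lid, mug, lunchtin, spoon from where it was at the start of the episode above 0.025 m).
It also fails if it takes over 69 s, if anything falls off the work surface, if the arm or the gripper's body presses on something with over 40 N, if the wrist force passes 120 N, or if a joint passes its speed limit or range.

## Working session

There is one attempt and no reset: what is moved stays moved. The work goes in short steps, Python scripts to look and compute and a tool call to move; the robot and the scene stay as the last step left them, time stands still between calls to the robot, and variables do not carry over. Pictures are saved under pics/ and viewed, and the job is handed in when it is done.

Besides the shell and the picture viewer there is one more tool, called after "Call:" as name(argument=value, ...) on one line, values as JSON. play_rows: Moves the arm, as the interface text tells. Its arguments: {"type":"object","properties":{"dp":{"type":"array","items":{"type":"array","items":{"type":"number"}}},"dr":{"type":"array","items":{"type":"array","items":{"type":"number"}}},"jaw":{"type":"array","items":{"type":"number"}},"grip_force":{"type":"number"}},"required":["dp","dr","jaw"]}

```bash
ls; mkdir -p pics; cat > h.py <<'E'
import numpy as np, cv2
from station import monitor, imaging, close_job, spotter
def cam(n):
    return imaging.capture(n)
def P(c):
    R,_=cv2.Rodrigues(np.array(c['rvec'],float)); return R,np.array(c['tvec'],float).reshape(3)
def proj(c,X):
    R,t=P(c); p=(R@np.atleast_2d(X).T).T+t
    return np.c_[c['fx']*p[:,0]/p[:,2]+c['cx'], c['fy']*p[:,1]/p[:,2]+c['cy']]
def ray(c,u,v):
    R,t=P(c); d=R.T@np.array([(u-c['cx'])/c['fx'],(v-c['cy'])/c['fy'],1]); return -R.T@t,d
def atz(c,u,v,z):
    o,d=ray(c,u,v); return o+d*(z-o[2])/d[2]
def tri(obs):
    A=np.zeros((3,3));b=np.zeros(3)
    for c,u,v in obs:
        o,d=ray(c,u,v); d=d/np.linalg.norm(d); M=np.eye(3)-np.outer(d,d); A+=M;b+=M@o
    return np.linalg.solve(A,b)
def save(c,n,box=None,s=1):
    f=c['frame'][:,:,::-1]
    if box: f=f[box[1]:box[3],box[0]:box[2]]
    f=cv2.resize(f,None,fx=s,fy=s,interpolation=cv2.INTER_CUBIC) if s!=1 else f
    cv2.imwrite('pics/'+n,f)
E
python3 - <<'E'
from h import *
np.set_printoptions(precision=4,suppress=True)
o=monitor.get_obs(); print({k:np.round(v,3) for k,v in o.items()})
for n in ['scene','top','wrist']:
    c=cam(n); save(c,n+'0.png',s=1.5); print(n,c['fx'],c['cx'],c['cy'],'pos',ray(c,256,192)[0])
    for k in ['tin_mid','stack','scale','pointer_tip','pan_floor','poise_grip','jar','dish','lid','mug','lunchtin','spoon']:
        print(k,[(np.round(m['at']).tolist(),round(m['p'],2)) for m in spotter.mark_of(k,n)][:3])
E
```

```text
pics
{'time': np.float64(0.0), 'qpos': array([ 1.134,  0.116,  1.442, -0.   ,  1.584, -0.038]), 'qd': array([-0.001,  0.001,  0.   , -0.   ,  0.001, -0.001]), 'effort': array([  0.001, -72.126, -62.261,   0.078,   0.024,  -0.   ]), 'position': array([0.262, 0.622, 0.218]), 'tool_rot': array([-0.622, -3.079,  0.002]), 'force': array([ 0.094, -0.467, -0.95 ]), 'torque': array([ 0.035,  0.009, -0.036]), 'grip_width': np.float64(0.093)}
scene 482.6500356972273 269.8478298096072 189.403842401308 pos [ 1.3377 -1.0019  1.1458]
tin_mid [([247.0, 170.0], 0.8), ([257.0, 119.0], 0.77), ([290.0, 124.0], 0.66)]
stack [([275.0, 184.0], 0.57)]
scale [([230.0, 304.0], 0.98), ([207.0, 360.0], 0.36)]
pointer_tip [([155.0, 308.0], 0.97), ([184.0, 306.0], 0.52)]
pan_floor [([205.0, 275.0], 0.56)]
poise_grip [([177.0, 326.0], 0.69), ([274.0, 316.0], 0.58)]
jar [([242.0, 189.0], 0.71)]
dish [([184.0, 301.0], 0.55)]
lid [([245.0, 350.0], 0.97)]
mug [([206.0, 360.0], 0.73)]
lunchtin [([273.0, 317.0], 0.66)]
spoon [([226.0, 304.0], 0.66), ([162.0, 352.0], 0.65), ([242.0, 352.0], 0.35)]
top 423.3856048194329 258.3393781058022 193.6340101108397 pos [ 0.2405 -0.0226  1.657 ]
tin_mid [([233.0, 393.0], 0.64), ([261.0, 383.0], 0.54), ([210.0, 363.0], 0.53)]
stack [([210.0, 348.0], 0.66)]
scale [([184.0, 241.0], 0.93)]
pointer_tip [([164.0, 234.0], 0.87), ([176.0, 273.0], 0.51), ([140.0, 276.0], 0.5)]
pan_floor [([178.0, 271.0], 0.75)]
poise_grip [([173.0, 206.0], 0.41)]
jar [([207.0, 348.0], 0.52), ([164.0, 236.0], 0.38)]
dish [([166.0, 232.0], 0.52)]
lid [([140.0, 231.0], 0.85)]
mug [([159.0, 182.0], 0.67), ([185.0, 242.0], 0.49)]
lunchtin [([141.0, 276.0], 0.61)]
spoon [([202.0, 136.0], 0.83)]
wrist 277.09515319393967 256.73085199739825 192.6706042273765 pos [0.1933 0.6492 0.3852]
tin_mid []
stack []
scale []
pointer_tip []
pan_floor []
poise_grip [([354.0, 223.0], 0.63)]
jar []
dish []
lid []
mug []
lunchtin []
spoon [([356.0, 221.0], 0.67)]
```

View pics/scene0.png

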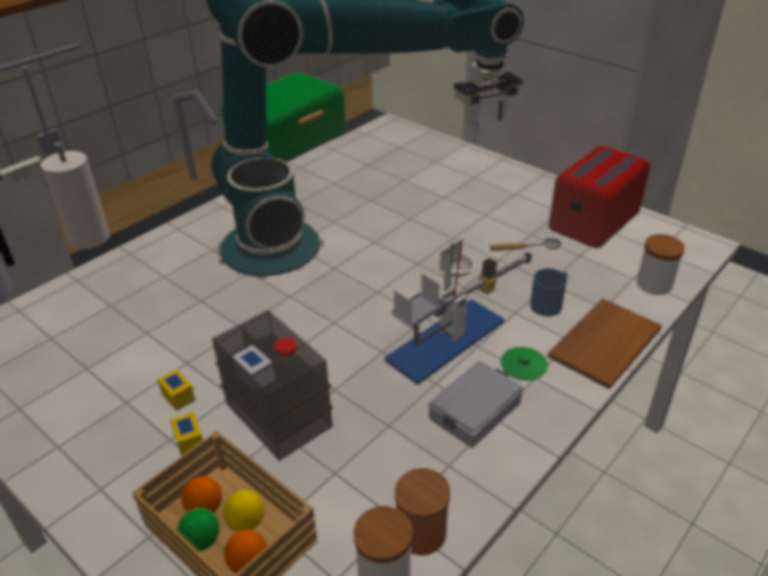

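View pics/top0.png

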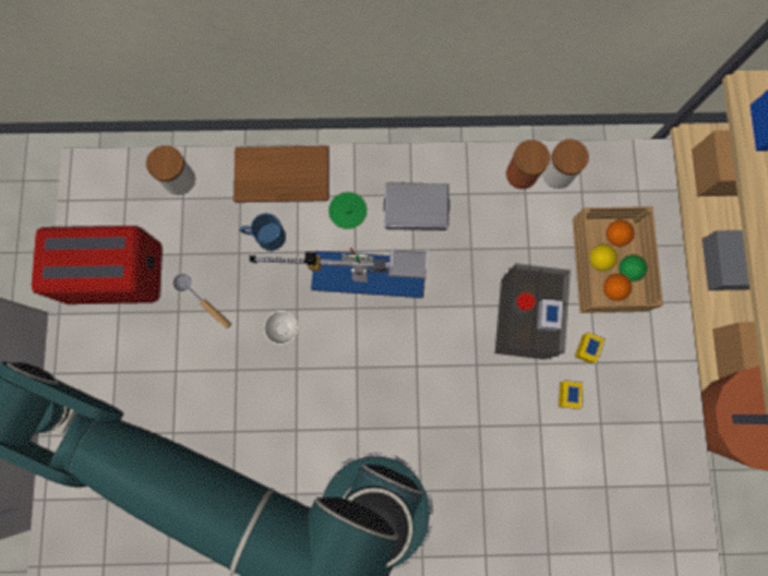

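View pics/wrist0.png

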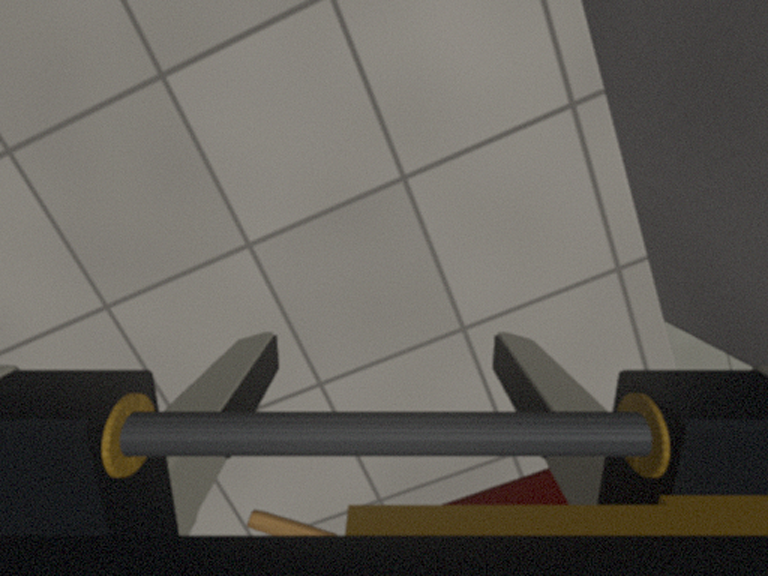

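Candidates for the tin: the silver tin with a blue patch in the stack slot at scene (168,240) and top (366,210), and two yellow look-alikes on the sill at scene (117,259) and (124,288). Only the silver one fits, since it is in the uppermost box. I'll confirm it in an enlarged crop and measure.

```bash
python3 - <<'E'
from h import *
np.set_printoptions(precision=4,suppress=True)
cs=cam('scene'); save(cs,'sA.png',(135,195,235,310),6)
ct=cam('top'); save(ct,'tA.png',(320,165,400,250),7); 
save(ct,'tB.png',(155,150,295,210),5)
save(cs,'sB.png',(245,145,365,260),5)
def msk(c):
    f=c['frame'].astype(int); return f
for n,c,z in [('tin',ct,0.178)]:
    for k in ['tin_mid','jar','scale','stack','poise_grip','pan_floor','mug','lunchtin']:
        for cc,cn in [(cs,'scene'),(ct,'top')]:
            for r in spotter.cut_out(k,cn)[:3]:
                print(k,cn,[int(x) for x in r['box']],r['p'],int(np.sum(r['region'])))
            
E
```

```text
tin_mid scene [113, 273, 131, 302] 0.88 418
tin_mid scene [156, 231, 179, 257] 0.87 419
tin_mid scene [104, 243, 129, 275] 0.65 465
tin_mid top [381, 222, 402, 241] 0.87 269
tin_mid top [359, 197, 374, 220] 0.86 307
tin_mid top [375, 254, 384, 269] 0.76 229
jar scene [183, 221, 198, 249] 0.51 286
jar top [162, 144, 188, 168] 0.64 478
jar top [340, 195, 357, 211] 0.59 155
scale scene [259, 161, 356, 257] 0.94 3455
scale scene [285, 241, 350, 298] 0.42 2164
scale top [166, 167, 286, 197] 0.95 2347
stack scene [142, 206, 221, 303] 0.56 4667
stack scene [299, 170, 318, 187] 0.35 167
stack top [330, 174, 378, 240] 0.68 2256
poise_grip scene [319, 170, 329, 195] 0.53 175
poise_grip top [200, 164, 213, 180] 0.55 120
pan_floor scene [332, 231, 365, 254] 0.67 557
pan_floor scene [260, 181, 296, 232] 0.62 794
mug scene [349, 180, 377, 213] 0.98 682
mug top [162, 144, 190, 167] 0.93 503
lunchtin scene [283, 240, 349, 299] 0.6 2173
lunchtin scene [350, 180, 380, 211] 0.31 652
lunchtin top [257, 121, 300, 157] 0.81 1364
```

View pics/sA.png

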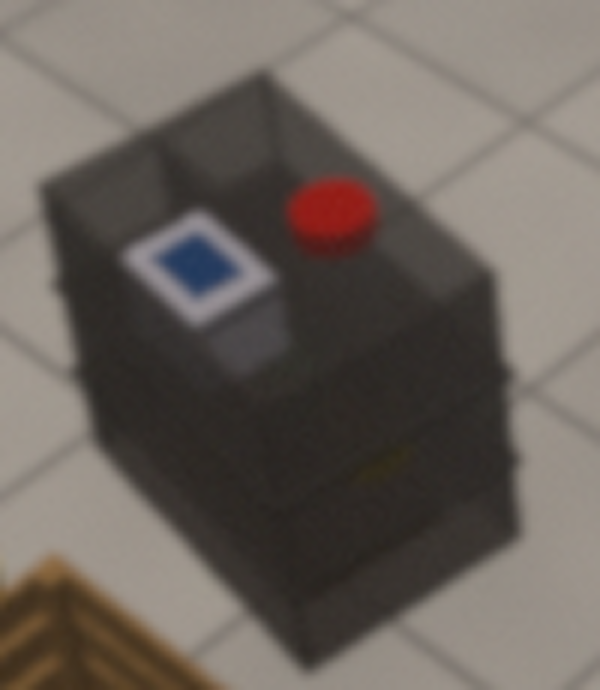

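View pics/tA.png

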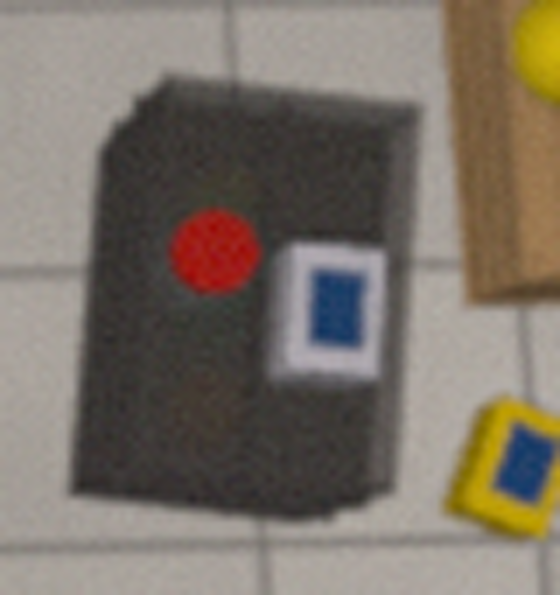

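View pics/tB.png

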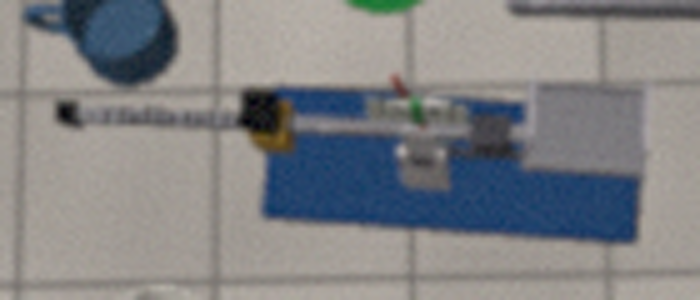

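View pics/sB.png

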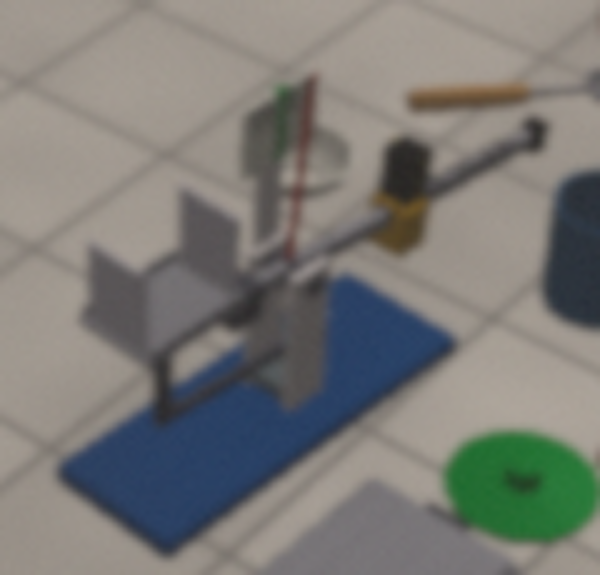

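```bash
cat > fit.py <<'E'
from h import *
from scipy.optimize import least_squares
np.set_printoptions(precision=4,suppress=True)
def fit(obs,x0):
    # obs: (cam, (u,v), local xyz)
    def res(p):
        c,s=np.cos(p[2]),np.sin(p[2]); r=[]
        for cm,uv,l in obs:
            X=np.array([p[0]+c*l[0]-s*l[1],p[1]+s*l[0]+c*l[1],l[2]]); r.append(proj(cm,X)[0]-uv)
        return np.concatenate(r)
    s=least_squares(res,x0,loss='soft_l1'); return s.x,res(s.x).reshape(-1,2)
def cs(off,sc): return lambda u,v: np.array([off[0]+(u+.5)/sc-.5,off[1]+(v+.5)/sc-.5])
E
python3 - <<'E'
from fit import *
S=cam('scene');T=cam('top')
a=cs((135,195),6); b=cs((320,165),7); d=cs((245,145),5); e=cs((155,150),5)
# stack: local x along slot. world x up in top image; left side in top = +y
k=[(S,a(95,440),(-.1,-.066,0)),(S,a(308,672),(.1,-.066,0)),(S,a(520,538),(.1,.066,0)),(S,a(42,187),(-.1,-.066,.19)),(S,a(265,72),(-.1,.066,.19)),(S,a(493,275),(.1,.066,.19)),
(T,b(72,493),(-.1,.066,0)),(T,b(420,103),(.1,-.066,.19)),(T,b(165,78),(.1,.066,.19))]
p,r=fit(k,[.25,-.35,0]);print('stack',p);print(r)
z=.178
k=[(T,b(290,243),(.033,.024,z)),(T,b(385,248),(.033,-.024,z)),(T,b(378,381),(-.033,-.024,z)),(T,b(283,373),(-.033,.024,z)),
(S,a(122,257),(-.033,-.024,z)),(S,a(198,210),(-.033,.024,z)),(S,a(275,280),(.033,.024,z)),(S,a(197,328),(.033,-.024,z))]
p,r=fit(k,[.25,-.38,0]);print('tin',p);print(r)
# blue centroid
for c,bx in ((S,(150,228,185,260)),(T,(355,195,380,222))):
    f=c['frame'][bx[1]:bx[3],bx[0]:bx[2]].astype(int); m=(f[...,2]-f[...,0]>30); v,u=np.nonzero(m); print('blue',m.sum(),u.mean()+bx[0],v.mean()+bx[1],atz(c,u.mean()+bx[0],v.mean()+bx[1],.178))
    f=c['frame'].astype(int); m=(f[...,0]-f[...,1]>70)&(f[...,0]-f[...,2]>70); 
    bx=(335,190,362,215) if c is T else (180,220,205,240)
    m=m[bx[1]:bx[3],bx[0]:bx[2]];v,u=np.nonzero(m);print('jarcap',m.sum(),atz(c,u.mean()+bx[0],v.mean()+bx[1],.185))
z=.016
k=[(S,d(60,468),(-.055,-.17,z)),(S,d(167,545),(.055,-.17,z)),(S,d(458,345),(.055,.13,z)),(S,d(347,275),(-.055,.13,z)),
(T,e(263,215),(-.055,.13,z)),(T,e(636,241),(-.055,-.17,z)),(T,e(270,87),(.055,.13,z))]
p,r=fit(k,[.3,0,0]);print('scale',p);print(r)
sp=p
def W(l):
    c,s=np.cos(sp[2]),np.sin(sp[2]); return np.array([sp[0]+c*l[0]-s*l[1],sp[1]+s*l[0]+c*l[1],l[2]])
print('pan',W((0,-.12,.156)),'poise tri',tri([(S,326,177),(T,206,173)]))
for l in [(0,-.12*.995,.156),(0,.1*.995,.154-.01-.0),(0,.015,.272),(0,.24,.096)]: print(l,proj(S,W(l)),proj(T,W(l)))
print(spotter.mark_of('poise_grip','scene')[:1],spotter.mark_of('poise_grip','top')[:1])
E
```

```text
stack [ 0.4761 -0.3966 -0.1468]
[[-0.1295  1.4456]
 [-0.6635  1.0658]
 [ 0.1822  0.4694]
 [-1.2214 -0.7266]
 [-0.1691 -0.661 ]
 [ 0.4937 -0.3391]
 [-1.8037  0.3369]
 [-0.1593  0.1347]
 [-0.5838 -0.9274]]
tin [ 0.4626 -0.4283 -0.1063]
[[-0.3538 -0.3058]
 [-0.4644  0.1428]
 [-0.1004 -0.5019]
 [-0.102  -0.5349]
 [-1.3014 -0.0225]
 [-0.0063 -0.016 ]
 [ 0.2692 -0.29  ]
 [-0.8287 -0.0269]]
blue 68 167.5441176470588 238.72058823529412 [ 0.4622 -0.4263  0.178 ]
jarcap 110 [ 0.4882 -0.3631  0.185 ]
blue 76 367.82894736842104 208.75 [ 0.4624 -0.4311  0.178 ]
jarcap 111 [ 0.4919 -0.369   0.185 ]
scale [ 0.6068  0.025  -0.0868]
[[-2.0473  0.1395]
 [-0.1228  1.5755]
 [ 0.5212 -1.1522]
 [-0.4642 -0.9536]
 [-1.1489 -0.0311]
 [ 0.1631 -0.135 ]
 [-0.0843 -1.4119]]
pan [ 0.5964 -0.0945  0.156 ] poise tri [0.6131 0.1473 0.1458]
(0, -0.11939999999999999, 0.156) [[277.1425 207.1587]] [[271.4591 175.0223]]
(0, 0.0995, 0.144) [[321.7826 180.9272]] [[211.8255 171.7916]]
(0, 0.015, 0.272) [[307.1334 160.0959]] [[233.1253 164.3895]]
(0, 0.24, 0.096) [[345.8902 175.1104]] [[176.0092 172.3437]]
[{'at': [272.7, 319.0], 'p': 0.58}] [{'at': [171.2, 204.2], 'p': 0.49}]
```

```bash
cat > plan.py <<'E'
from h import *
from scipy.spatial.transform import Rotation as Ro
np.set_printoptions(precision=4,suppress=True)
def Rd(a): # tool y at world angle a, z down
    y=np.array([np.cos(a),np.sin(a),0]); z=np.array([0,0,-1.]); x=np.cross(y,z); return np.c_[x,y,z]
def go(x,y,z,a,pos=None,rot=None):
    o=monitor.get_obs(); p=np.array(o['position']) if pos is None else np.array(pos)
    R=Ro.from_rotvec(o['tool_rot'] if rot is None else rot).as_matrix()
    dp=R.T@(np.array([x,y,z])-p); dr=np.degrees(Ro.from_matrix(R.T@Rd(a)).as_rotvec())
    print('dp',np.round(dp,4).tolist(),'dr',np.round(dr,2).tolist(),'rows>=',max(np.linalg.norm(dp)/.05,np.linalg.norm(dr)/8.59))
    return R,p
def st():
    o=monitor.get_obs(); R=Ro.from_rotvec(o['tool_rot']).as_matrix()
    print('t',round(float(o['time']),2),'pos',o['position'],'yaw',round(float(np.arctan2(R[1,1],R[0,1])),4),'tilt',R[:2,2],'F',o['force'],'w',round(float(o['grip_width']),4),'q',o['qpos'])
E
python3 - <<'E'
from plan import *
st()
c=cam('wrist'); R,t=P(c); o=monitor.get_obs(); Rt=Ro.from_rotvec(o['tool_rot']).as_matrix()
print('cam in tool', Rt.T@(-R.T@t-o['position'])); print(R@Rt) # tool axes in cam
print('TCP px',proj(c,o['position']), 'grasp', proj(c,np.array(o['position'])-.019*Rt[:,2]))
R,p=go(.40,.15,.36,0.3)
# second leg from there
go(.42,-.42,.36,-.12,pos=(.4,.15,.36),rot=Ro.from_matrix(Rd(.3)).as_rotvec())
E
```

```text
t 3.05 pos [0.2621 0.622  0.2186] yaw 1.172 tilt [-0. -0.] F [-0.0737  0.0021 -0.8645] w 0.0928 q [ 1.1342  0.116   1.4416  0.      1.584  -0.0378]
cam in tool [ 0.074  -0.0016 -0.1666]
[[ 0.0008  1.      0.    ]
 [-0.9638  0.0008 -0.2668]
 [-0.2668  0.0002  0.9638]]
TCP px [[259.1774 233.9954]] grasp [[259.4533 247.3382]]
dp [-0.3103, -0.3814, -0.1413] dr [-0.0, -0.0, 49.96] rows>= 10.233179510249306
dp [-0.5505, -0.1493, -0.0] dr [-0.0, -0.0, 24.06] rows>= 11.407015385279355
```

Call:
play_rows(dp=[[-0.31,-0.381,-0.141],[-0.31,-0.381,-0.141],[-0.31,-0.381,-0.141],[-0.31,-0.381,-0.141],[-0.31,-0.381,-0.141],[-0.31,-0.381,-0.141],[-0.31,-0.381,-0.141],[-0.31,-0.381,-0.141],[-0.31,-0.381,-0.141],[-0.31,-0.381,-0.141],[-0.31,-0.381,-0.141],[-0.31,-0.381,-0.141]], dr=[[0,0,50],[0,0,50],[0,0,50],[0,0,50],[0,0,50],[0,0,50],[0,0,50],[0,0,50],[0,0,50],[0,0,50],[0,0,50],[0,0,50]], jaw=[0.093,0.093,0.093,0.093,0.093,0.093,0.093,0.093,0.093,0.093,0.093,0.093])

```text
time: 4.3
position: [0.4003, 0.1494, 0.3602]
tool_rot: [1.869, 2.524, 0.002]
force: [-0.5, 0.7, -0.5]
grip_width: 0.0928
```

```bash
python3 - <<'E'
from plan import *
st()
c=cam('wrist'); save(c,'w1.png',s=1.5)
go(.462,-.44,.36,-.12)
E
```

```text
t 4.3 pos [0.4003 0.1494 0.3602] yaw 0.2962 tilt [0.0012 0.0004] F [-0.5109  0.6571 -0.4902] w 0.0928 q [ 0.2975 -0.427   1.6961  0.      1.8712  0.0013]
dp [-0.5828, -0.1139, -0.0006] dr [0.01, -0.02, 23.94] rows>= 11.875651245671179
```

View pics/w1.png

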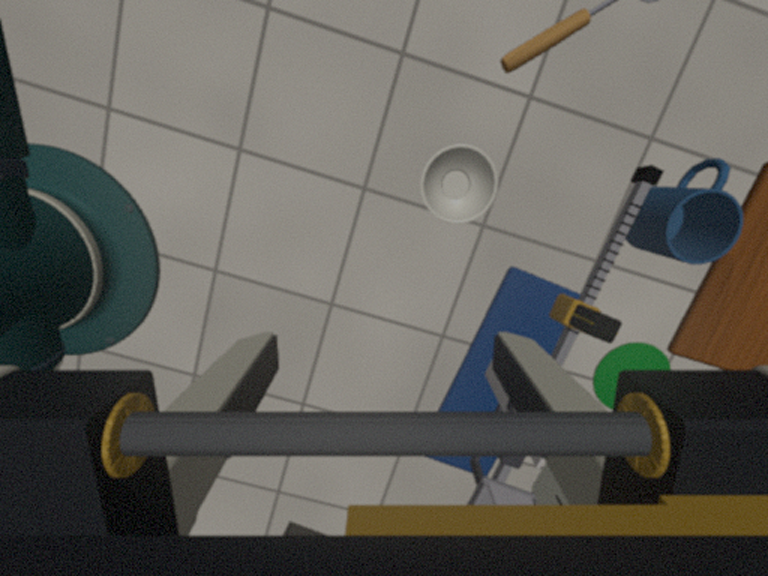

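Call:
play_rows(dp=[[-0.583,-0.114,0],[-0.583,-0.114,0],[-0.583,-0.114,0],[-0.583,-0.114,0],[-0.583,-0.114,0],[-0.583,-0.114,0],[-0.583,-0.114,0],[-0.583,-0.114,0],[-0.583,-0.114,0],[-0.583,-0.114,0],[-0.583,-0.114,0],[-0.583,-0.114,0],[-0.583,-0.114,0],[-0.583,-0.114,0]], dr=[[0,0,24],[0,0,24],[0,0,24],[0,0,24],[0,0,24],[0,0,24],[0,0,24],[0,0,24],[0,0,24],[0,0,24],[0,0,24],[0,0,24],[0,0,24],[0,0,24]], jaw=[0.093,0.093,0.093,0.093,0.093,0.093,0.093,0.093,0.093,0.093,0.093,0.093,0.093,0.093])

```text
time: 5.75
position: [0.4642, -0.4393, 0.3579]
tool_rot: [-2.347, -2.084, -0.0]
force: [0.1, 1.2, 0.0]
grip_width: 0.093
```

```bash
python3 - <<'E'
from plan import *
st()
c=cam('wrist'); save(c,'w2.png',s=1.5)
o=monitor.get_obs(); np.save('w2.npy',c,allow_pickle=True)
print(proj(c,[.4626,-.428,.178]))
E
```

```text
t 5.75 pos [ 0.4642 -0.4393  0.3579] yaw -0.1186 tilt [-0.0016  0.0021] F [0.0982 1.1599 0.013 ] w 0.093 q [-0.7979  0.037   1.3019  0.0004  1.8053 -0.6792]
[[254.9602 166.5977]]
```

View pics/w2.png

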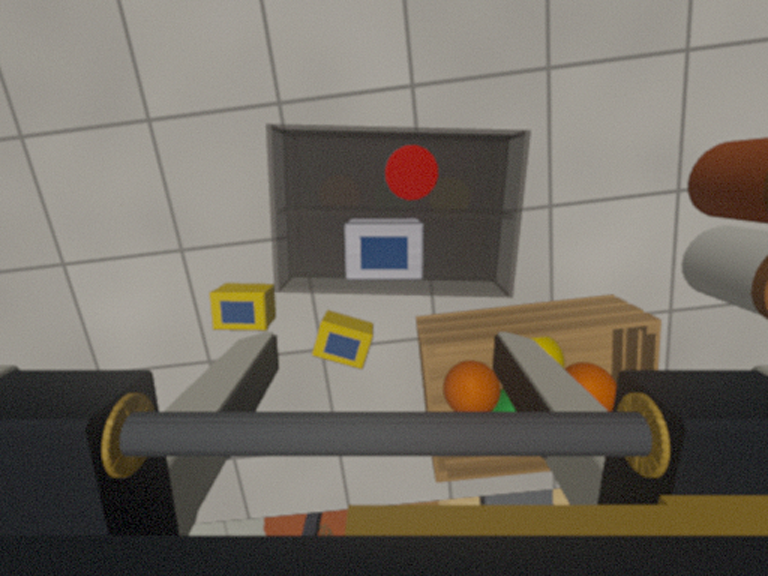

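```bash
python3 - <<'E'
from fit import *
c=np.load('w2.npy',allow_pickle=True).item()
f=c['frame'].astype(int); sub=f[140:195,220:290]
m=(sub[...,2]-sub[...,0]>35); v,u=np.nonzero(m); uc,vc=u.mean()+220,v.mean()+140
print('blue',m.sum(),uc,vc,atz(c,uc,vc,.178))
b=cv2.minAreaRect(np.c_[u,v].astype(np.float32)); print(b)
m2=(sub.min(axis=2)>125)|m; m2=m2.astype(np.uint8); n,l,s,_=cv2.connectedComponentsWithStats(m2)
i=1+np.argmax(s[1:,4]); v,u=np.nonzero(l==i); r=cv2.minAreaRect(np.c_[u,v].astype(np.float32)); print('lid',s[i],r)
bp=cv2.boxPoints(r)+np.array([220,140]); W=np.array([atz(c,*q,.178) for q in bp]); print(W, W.mean(0))
d=W[1]-W[0]; e=W[2]-W[1]; 
for q in(d,e): print(np.linalg.norm(q),np.arctan2(q[1],q[0]))
save(c,'w2c.png',(175,75,365,205),4)
# stack rim fit
k=[(c,np.array(q)/1.5,l) for q,l in [((267,125),(-.1,.066,.19)),((530,130),(.1,.066,.19)),((512,297),(.1,-.066,.19)),((275,292),(-.1,-.066,.19))]]
p,r=fit(k,[.47,-.4,-.1]);print('stack',p);print(r)
E
```

```text
blue 629 255.49761526232115 168.01589825119237 [ 0.4631 -0.4299  0.178 ]
((35.5, 28.0), (20.0, 29.0), 90.0)
lid [  10    9   51   37 1771] ((34.999996185302734, 26.999996185302734), (49.99999237060547, 35.99999237060547), -0.0)
[[ 0.4278 -0.448   0.178 ]
 [ 0.4344 -0.4024  0.178 ]
 [ 0.4962 -0.4097  0.178 ]
 [ 0.4918 -0.4556  0.178 ]] [ 0.4625 -0.4289  0.178 ]
0.04609207168121635 1.4273966265960651
0.062175500624910146 -0.11771462628109033
stack [ 0.477  -0.3997 -0.1382]
[[-0.8701 -0.5069]
 [ 0.5147 -0.0366]
 [ 0.6614  0.345 ]
 [-0.349   0.5131]]
```

View pics/w2c.png

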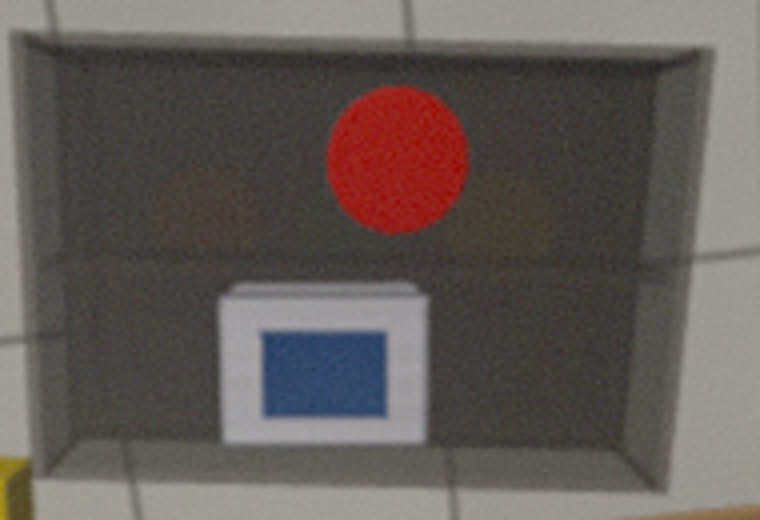

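```bash
python3 - <<'E'
from plan import *
st()
go(.463,-.4295,.26,-.12); go(.463,-.4295,.14,-.12)
E
```

```text
t 5.8 pos [ 0.4641 -0.4387  0.3588] yaw -0.1179 tilt [-0.0008  0.0012] F [ 0.0654 -0.1921  0.1644] w 0.0928 q [-0.7974  0.0352  1.3024  0.0003  1.8053 -0.6793]
dp [0.0089, -0.0021, 0.0988] dr [-0.05, -0.06, 0.12] rows>= 1.9841804465429576
dp [0.0088, -0.002, 0.2188] dr [-0.05, -0.06, 0.12] rows>= 4.379445077833616
```

Call:
play_rows(dp=[[0.009,-0.002,0.05],[0.009,-0.002,0.1],[0.009,-0.002,0.13],[0.009,-0.002,0.16],[0.009,-0.002,0.18],[0.009,-0.002,0.2],[0.009,-0.002,0.21],[0.009,-0.002,0.22],[0.009,-0.002,0.22],[0.009,-0.002,0.22]], dr=[[0,0,0],[0,0,0],[0,0,0],[0,0,0],[0,0,0],[0,0,0],[0,0,0],[0,0,0],[0,0,0],[0,0,0]], jaw=[0.093,0.093,0.093,0.093,0.093,0.093,0.093,0.093,0.093,0.093])

```text
time: 6.8
position: [0.4623, -0.4308, 0.1405]
tool_rot: [2.349, 2.085, 0.0]
force: [-0.3, -0.4, 0.1]
grip_width: 0.0932
```

```bash
python3 - <<'E'
from plan import *
st()
c=cam('wrist'); save(c,'w3.png',s=1.5)
st()
E
```

```text
t 6.8 pos [ 0.4623 -0.4308  0.1405] yaw -0.1192 tilt [ 0.0006 -0.0006] F [-0.2584 -0.4313  0.0959] w 0.0932 q [-0.7906  0.0537  1.635   0.      1.452  -0.6714]
t 6.85 pos [ 0.4623 -0.431   0.1407] yaw -0.1194 tilt [ 0.0009 -0.0009] F [ 0.0076 -0.1219  0.1664] w 0.093 q [-0.7908  0.0537  1.6346  0.      1.452  -0.6714]
```

View pics/w3.png

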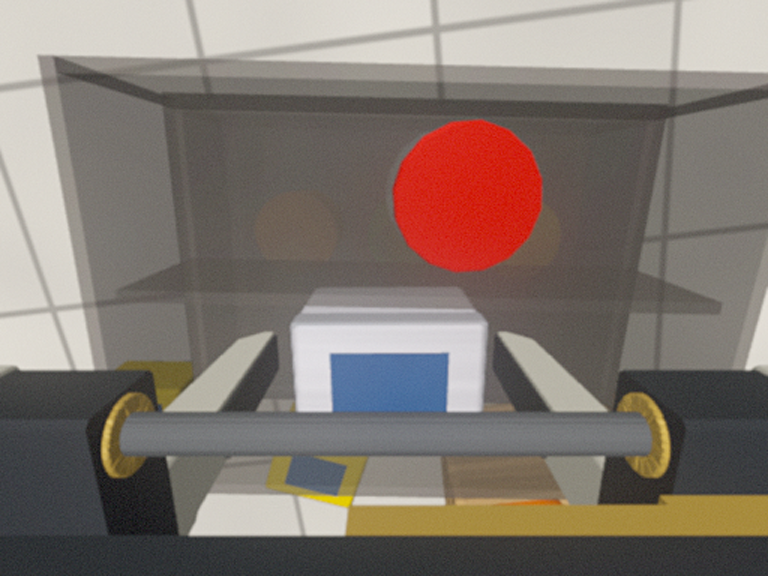

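Call:
play_rows(dp=[[0,0,0],[0,0,0],[0,0,0],[0,0,0],[0,0,0],[0,0,0],[0,0,0]], dr=[[0,0,0],[0,0,0],[0,0,0],[0,0,0],[0,0,0],[0,0,0],[0,0,0]], jaw=[0.05,0.05,0.05,0.05,0.05,0.05,0.05], grip_force=25)

```text
time: 7.55
position: [0.462, -0.4311, 0.1398]
tool_rot: [2.35, 2.084, 0.0]
force: [2.0, -1.2, 1.8]
grip_width: 0.0658
```

```bash
python3 - <<'E'
from plan import *
st()
go(.462,-.431,.32,-.12)
E
```

```text
t 7.55 pos [ 0.462  -0.4311  0.1398] yaw -0.1196 tilt [ 0.0004 -0.0003] F [ 2.025  -1.2345  1.8162] w 0.0658 q [-0.7911  0.0544  1.6354  0.      1.4514 -0.6715]
dp [0.0, 0.0, -0.1802] dr [0.02, 0.02, 0.02] rows>= 3.6031746862812946
```

Call:
play_rows(dp=[[0,0,-0.01],[0,0,-0.03],[0,0,-0.06],[0,0,-0.09],[0,0,-0.12],[0,0,-0.14],[0,0,-0.14],[0,0,-0.14],[0,0,-0.14],[0,0,-0.14]], dr=[[0,0,0],[0,0,0],[0,0,0],[0,0,0],[0,0,0],[0,0,0],[0,0,0],[0,0,0],[0,0,0],[0,0,0]], jaw=[0.05,0.05,0.05,0.05,0.05,0.05,0.05,0.05,0.05,0.05])

```text
time: 8.55
position: [0.4616, -0.4307, 0.2781]
tool_rot: [-2.349, -2.083, 0.0]
force: [-0.3, 0.3, -3.9]
grip_width: 0.066
```

```bash
python3 - <<'E'
from plan import *
st(); cam('top');st(); cam('top');st()
c=cam('wrist'); save(c,'w4.png'); st()
for a in (-1.6577,1.484): go(.43,-.18,.28,a)
E
```

```text
t 8.55 pos [ 0.4616 -0.4307  0.2781] yaw -0.1196 tilt [-0.0016  0.0015] F [-0.3102  0.2624 -3.8623] w 0.066 q [-0.7911  0.0134  1.4539 -0.0001  1.6766 -0.6716]
t 8.6 pos [ 0.4617 -0.4308  0.2784] yaw -0.1196 tilt [-0.0013  0.0012] F [-0.6301  0.316  -3.588 ] w 0.0659 q [-0.7911  0.0133  1.4535 -0.0001  1.6766 -0.6715]
t 8.65 pos [ 0.4618 -0.4308  0.2787] yaw -0.1195 tilt [-0.001   0.0009] F [-0.4375  0.9981 -2.9643] w 0.0661 q [-0.7911  0.0131  1.4531 -0.      1.6767 -0.6716]
t 8.7 pos [ 0.4618 -0.4309  0.2789] yaw -0.1196 tilt [-0.0007  0.0007] F [ 0.3192  0.011  -3.7579] w 0.066 q [-0.7911  0.013   1.4528 -0.      1.6767 -0.6716]
dp [0.2453, -0.0615, -0.0009] dr [-0.06, 0.01, 88.13] rows>= 10.259524941810055
dp [0.2453, -0.0615, -0.0009] dr [-0.01, -0.06, -91.88] rows>= 10.695792833178444
```

View pics/w4.png

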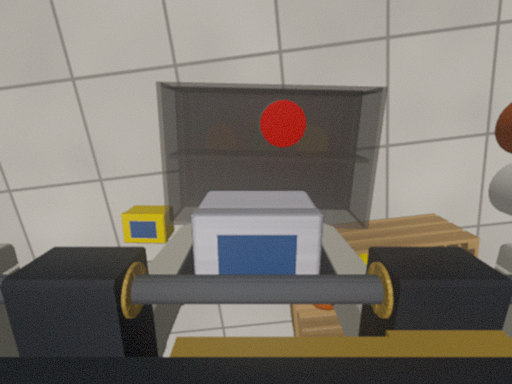

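```bash
python3 - <<'E'
from plan import *
go(.40,-.19,.28,-1.658)
E
```

```text
dp [0.2318, -0.0901, -0.0009] dr [-0.06, 0.01, 88.15] rows>= 10.261525958030123
```

Call:
play_rows(dp=[[0.232,-0.09,0],[0.232,-0.09,0],[0.232,-0.09,0],[0.232,-0.09,0],[0.232,-0.09,0],[0.232,-0.09,0],[0.232,-0.09,0],[0.232,-0.09,0],[0.232,-0.09,0],[0.232,-0.09,0],[0.232,-0.09,0],[0.232,-0.09,0],[0.232,-0.09,0.05],[0.232,-0.09,0.1],[0.232,-0.09,0.15],[0.232,-0.09,0.2],[0.232,-0.09,0.23],[0.232,-0.09,0.24],[0.232,-0.09,0.24]], dr=[[0,0,88],[0,0,88],[0,0,88],[0,0,88],[0,0,88],[0,0,88],[0,0,88],[0,0,88],[0,0,88],[0,0,88],[0,0,88],[0,0,88],[0,0,88],[0,0,88],[0,0,88],[0,0,88],[0,0,88],[0,0,88],[0,0,88]], jaw=[0.05,0.05,0.05,0.05,0.05,0.05,0.05,0.05,0.05,0.05,0.05,0.05,0.05,0.05,0.05,0.05,0.05,0.05,0.05])

```text
time: 10.6
position: [0.3999, -0.1897, 0.0392]
tool_rot: [-3.138, 0.131, 0.002]
force: [0.2, 0.9, -2.8]
grip_width: 0.066
```

```bash
python3 - <<'E'
from plan import *
st()
c=cam('scene'); save(c,'s5.png',(120,140,320,300),4); st()
go(.40,-.19,.0122,-1.658)
E
```

```text
t 10.6 pos [ 0.3999 -0.1897  0.0392] yaw -1.6544 tilt [-0.0014  0.0007] F [ 0.2259  0.9111 -2.7596] w 0.066 q [-0.5006 -0.3039  2.1287 -0.0001  1.3183  1.1539]
t 10.65 pos [ 0.4007 -0.1901  0.0407] yaw -1.6547 tilt [ 0.0005 -0.0003] F [ 0.7751  0.0995 -3.4224] w 0.0659 q [-0.5006 -0.305   2.1269 -0.      1.319   1.1541]
dp [-0.0007, -0.0001, 0.0285] dr [0.02, -0.03, 0.19] rows>= 0.5707738422825759
```

View pics/s5.png

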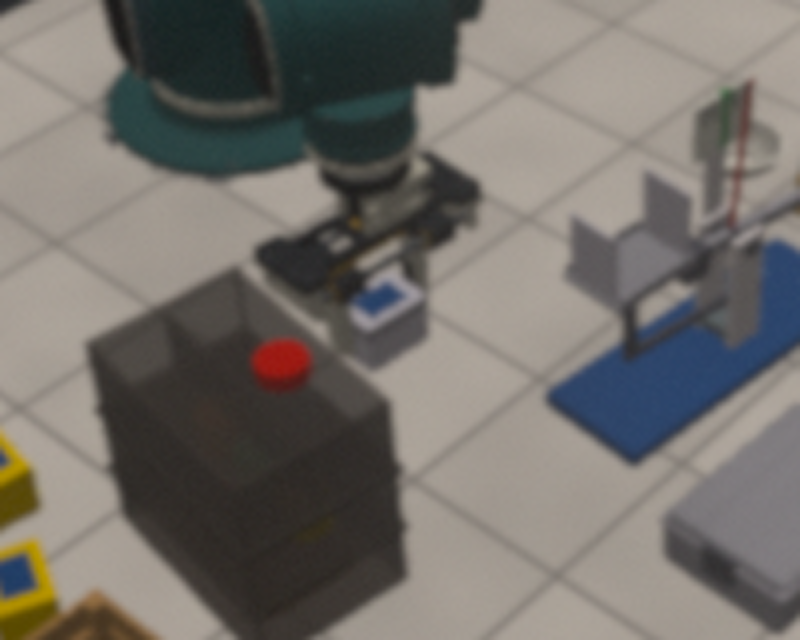

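Call:
play_rows(dp=[[0,0,0.01],[0,0,0.018],[0,0,0.024],[0,0,0.027],[0,0,0.0285],[0,0,0.0285],[0,0,0.0285]], dr=[[0,0,0],[0,0,0],[0,0,0],[0,0,0],[0,0,0],[0,0,0],[0,0,0]], jaw=[0.05,0.05,0.05,0.05,0.05,0.05,0.05])

```text
time: 11.35
position: [0.4003, -0.1899, 0.0118]
tool_rot: [-3.139, 0.133, 0.0]
force: [-4.7, 2.6, 5.4]
grip_width: 0.066
```

Call:
play_rows(dp=[[0,0,0],[0,0,0],[0,0,0],[0,0,0],[0,0,0],[0,0,0],[0,0,0]], dr=[[0,0,0],[0,0,0],[0,0,0],[0,0,0],[0,0,0],[0,0,0],[0,0,0]], jaw=[0.07,0.08,0.09,0.093,0.093,0.093,0.093])

```text
time: 12.05
position: [0.4002, -0.1899, 0.0111]
tool_rot: [3.139, -0.133, -0.0]
force: [0.2, 1.3, -0.2]
grip_width: 0.0929
```

```bash
python3 - <<'E'
from plan import *
st()
go(.40,-.19,.16,-.087)
E
```

```text
t 12.05 pos [ 0.4002 -0.1899  0.0111] yaw -1.6554 tilt [-0. -0.] F [ 0.1813  1.2818 -0.2005] w 0.0929 q [-0.5006 -0.2721  2.1532 -0.      1.2605  1.1549]
dp [-0.0002, 0.0001, -0.1489] dr [0.0, 0.0, -89.86] rows>= 10.46151609391605
```

Call:
play_rows(dp=[[0,0,-0.03],[0,0,-0.08],[0,0,-0.13],[0,0,-0.15],[0,0,-0.15],[0,0,-0.15],[0,0,-0.15],[0,0,-0.15],[0,0,-0.15],[0,0,-0.15],[0,0,-0.15],[0,0,-0.15],[0,0,-0.15],[0,0,-0.15],[0,0,-0.15],[0,0,-0.15]], dr=[[0,0,0],[0,0,0],[0,0,0],[0,0,-90],[0,0,-90],[0,0,-90],[0,0,-90],[0,0,-90],[0,0,-90],[0,0,-90],[0,0,-90],[0,0,-90],[0,0,-90],[0,0,-90],[0,0,-90],[0,0,-90]], jaw=[0.093,0.093,0.093,0.093,0.093,0.093,0.093,0.093,0.093,0.093,0.093,0.093,0.093,0.093,0.093,0.093])

```text
time: 13.65
position: [0.4002, -0.1899, 0.1611]
tool_rot: [-2.316, -2.123, 0.0]
force: [-0.6, 0.4, -0.1]
grip_width: 0.0929
```

```bash
python3 - <<'E'
from plan import *
st()
c=cam('wrist'); save(c,'w6.png',s=1.5); st()
np.save('w6.npy',c,allow_pickle=True)
f=c['frame'].astype(int); m=(f[...,2]-f[...,0]>35); 
n,l,s,ce=cv2.connectedComponentsWithStats(m.astype(np.uint8))
for i in range(1,n):
    if s[i,4]>100:
        v,u=np.nonzero(l==i); r=cv2.minAreaRect(np.c_[u,v].astype(np.float32)); print(s[i],ce[i],r,atz(c,*ce[i],.05))
E
```

```text
t 13.65 pos [ 0.4002 -0.1899  0.1611] yaw -0.0871 tilt [-0.0001 -0.    ] F [-0.5989  0.4004 -0.0677] w 0.0929 q [-0.5006 -0.3916  1.9909 -0.      1.5424 -0.4134]
t 13.7 pos [ 0.4002 -0.1899  0.1611] yaw -0.087 tilt [ 0. -0.] F [ 0.8028 -0.4363 -0.3   ] w 0.0929 q [-0.5006 -0.3917  1.9909 -0.      1.5424 -0.4136]
[  376     0   109   125 11031] [426.6089  65.109 ] ((430.0, 62.0), (124.0, 108.0), 90.0) [ 0.5661 -0.0862  0.05  ]
[476   0  24  61 848] [486.6863  27.625 ] ((487.2707824707031, 29.969436645507812), (16.123973846435547, 62.513431549072266), 7.594643592834473) [ 0.6172 -0.0597  0.05  ]
[247 172  26  36 877] [259.683  189.7777] ((259.5, 189.5), (35.0, 25.0), 90.0) [ 0.4027 -0.1914  0.05  ]
```

View pics/w6.png

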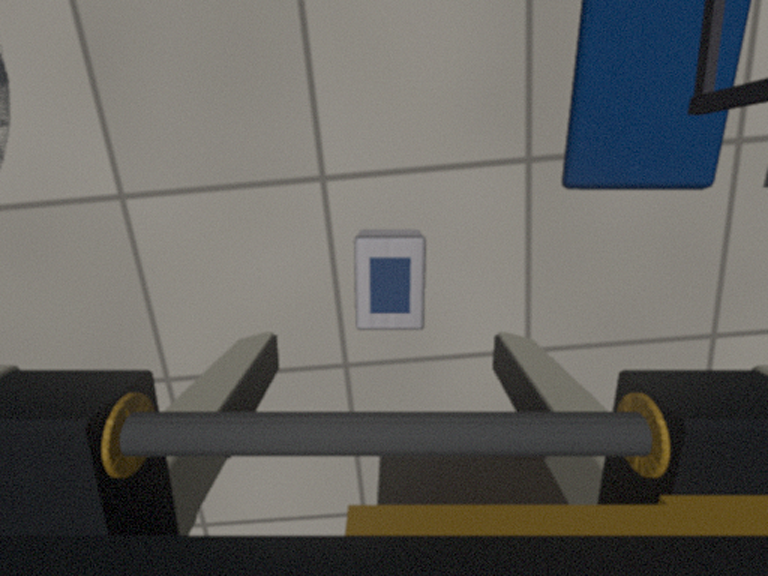

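Call:
play_rows(dp=[[0,0.002,0.04],[0,0.002,0.085],[0,0.002,0.115],[0,0.002,0.135],[0,0.002,0.1455],[0,0.002,0.1455],[0,0.002,0.1455],[0,0.002,0.1455],[0,0.002,0.1455],[0,0.002,0.1455],[0,0.002,0.1455],[0,0.002,0.1455],[0,0.002,0.1455],[0,0.002,0.1455]], dr=[[0,0,0],[0,0,0],[0,0,0],[0,0,0],[0,0,0],[0,0,0],[0,0,0],[0,0,0],[0,0,0],[0,0,0],[0,0,0],[0,0,0],[0,0,0],[0,0,0]], jaw=[0.093,0.093,0.093,0.093,0.093,0.093,0.04,0.04,0.04,0.04,0.04,0.04,0.04,0.04])

```text
time: 15.1
position: [0.4024, -0.1901, 0.0158]
tool_rot: [2.313, 2.125, 0.0]
force: [-0.2, 0.6, 1.8]
grip_width: 0.048
```

Call:
play_rows(dp=[[0,0,-0.03],[0,0,-0.08],[0,0,-0.13],[0,0,-0.18],[0,0,-0.23],[0,0,-0.27],[0,0,-0.29],[0,0,-0.29],[0,0,-0.29]], dr=[[0,0,0],[0,0,0],[0,0,0],[0,0,0],[0,0,0],[0,0,0],[0,0,0],[0,0,0],[0,0,0]], jaw=[0.04,0.04,0.04,0.04,0.04,0.04,0.04,0.04,0.04])

```text
time: 16.0
position: [0.4021, -0.19, 0.3042]
tool_rot: [-2.312, -2.124, 0.001]
force: [1.0, 0.7, -4.0]
grip_width: 0.0477
```

```bash
python3 - <<'E'
from plan import *
st()
c=cam('wrist'); save(c,'w7.png',s=1.5); st()
np.save('w7.npy',c,allow_pickle=True)
go(.5,-.15,.30,-.087)
E
```

```text
t 16.0 pos [ 0.4021 -0.19    0.3042] yaw -0.0847 tilt [-0.0013  0.0007] F [ 1.0387  0.6827 -4.0122] w 0.0477 q [-0.4987 -0.4012  1.7683 -0.      1.7759 -0.4141]
t 16.05 pos [ 0.4019 -0.1899  0.3036] yaw -0.0846 tilt [-0.0022  0.0012] F [ 0.3566  0.2466 -3.8274] w 0.0481 q [-0.4988 -0.401   1.7691 -0.      1.7759 -0.4142]
dp [0.0481, 0.0943, 0.0034] dr [-0.13, -0.06, 0.14] rows>= 2.118699385602924
```

View pics/w7.png

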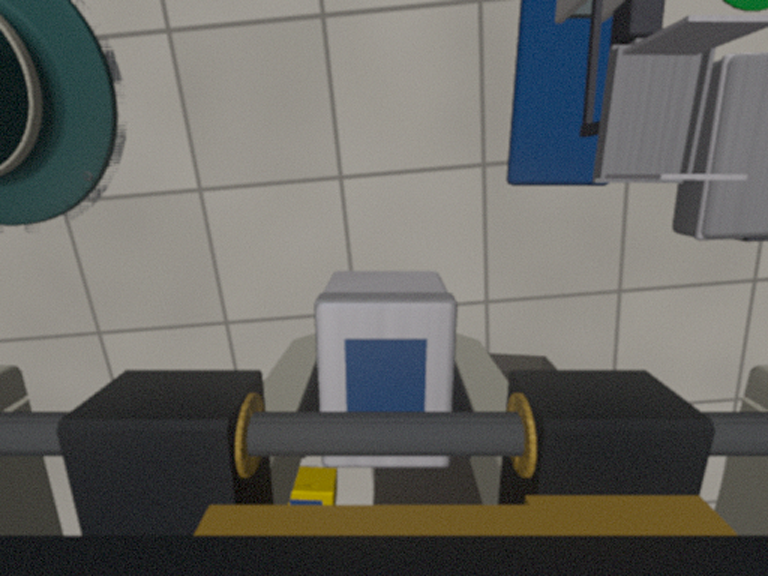

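```bash
python3 - <<'E'
from plan import *
go(.59,-.19,.33,-.087)
E
```

```text
dp [0.0159, 0.1873, -0.0268] dr [-0.13, -0.06, 0.14] rows>= 3.798025673699835
```

Call:
play_rows(dp=[[0.016,0.187,-0.025],[0.016,0.187,-0.025],[0.016,0.187,-0.025],[0.016,0.187,-0.025],[0.016,0.187,-0.025],[0.016,0.187,-0.025],[0.016,0.187,-0.025],[0.016,0.187,-0.025]], dr=[[0,0,0],[0,0,0],[0,0,0],[0,0,0],[0,0,0],[0,0,0],[0,0,0],[0,0,0]], jaw=[0.04,0.04,0.04,0.04,0.04,0.04,0.04,0.04])

```text
time: 16.85
position: [0.5889, -0.19, 0.3307]
tool_rot: [2.314, 2.125, -0.0]
force: [-0.2, -0.0, -3.9]
grip_width: 0.0476
```

```bash
python3 - <<'E'
from plan import *
st()
c=cam('wrist'); save(c,'w8.png',s=1.5); st()
np.save('w8.npy',c,allow_pickle=True)
T=cam('top'); save(T,'t8.png',(220,140,300,200),8); np.save('t8.npy',T,allow_pickle=True)
st()
E
```

```text
t 16.85 pos [ 0.5889 -0.19    0.3307] yaw -0.0851 tilt [ 0.0001 -0.0001] F [-0.1804 -0.0341 -3.8594] w 0.0476 q [-0.3533 -0.0138  1.3969 -0.0001  1.7584 -0.2681]
t 16.9 pos [ 0.589  -0.19    0.3309] yaw -0.0852 tilt [ 0.0005 -0.0002] F [ 0.3474 -0.1118 -3.3222] w 0.0476 q [-0.3532 -0.0138  1.3965 -0.0001  1.7584 -0.2681]
t 16.95 pos [ 0.5891 -0.19    0.3311] yaw -0.0851 tilt [ 0.0007 -0.0003] F [-1.5475 -0.1789 -2.8886] w 0.0478 q [-0.3531 -0.0137  1.3962 -0.      1.7584 -0.2681]
```

View pics/w8.png

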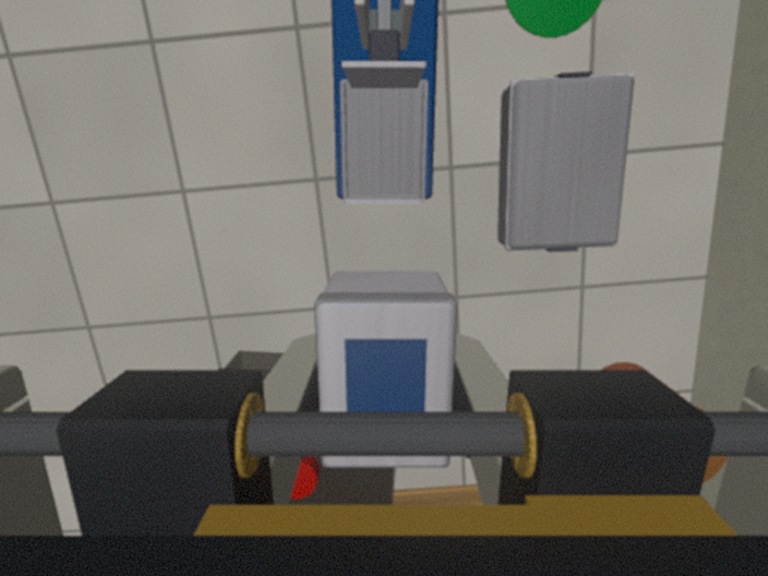

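View pics/t8.png

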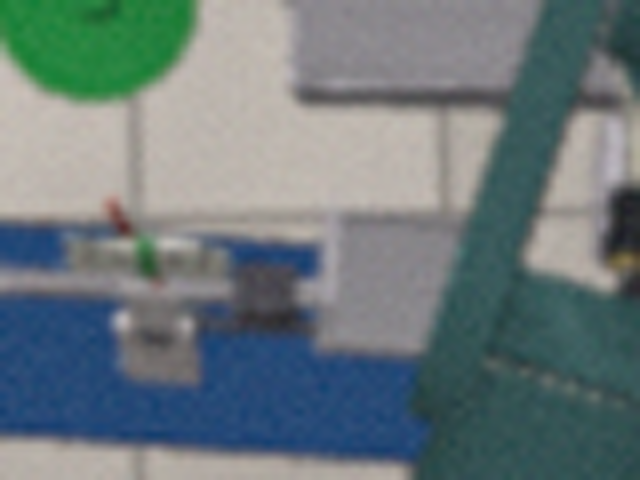

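```bash
python3 - <<'E'
from plan import *
c=np.load('w8.npy',allow_pickle=True).item()
save(c,'w8c.png',(205,15,315,145),6)
# predicted
a=-.087; C=np.array([.5964,-.0945])
def L(x,y,z): return [C[0]+np.cos(a)*x-np.sin(a)*y, C[1]+np.sin(a)*x+np.cos(a)*y, z]
for l in [(-.029,-.039,.156),(.029,-.039,.156),(-.029,.039,.156),(.029,.039,.156),(.029,.039,.22),(-.029,.039,.22),(-.029,-.039,.22),(.029,-.039,.22)]: print(l,(proj(c,L(*l))[0]-[205,15]+.5)*6)
E
```

```text
(-0.029, -0.039, 0.156) [167.1026 689.3715]
(0.029, -0.039, 0.156) [456.6016 690.1505]
(-0.029, 0.039, 0.156) [158.4624 263.8225]
(0.029, 0.039, 0.156) [467.2375 264.7512]
(0.029, 0.039, 0.22) [505.3337 179.9948]
(-0.029, 0.039, 0.22) [120.5587 178.8133]
(-0.029, -0.039, 0.22) [134.0672 707.606 ]
(0.029, -0.039, 0.22) [489.3625 708.5573]
```

View pics/w8c.png

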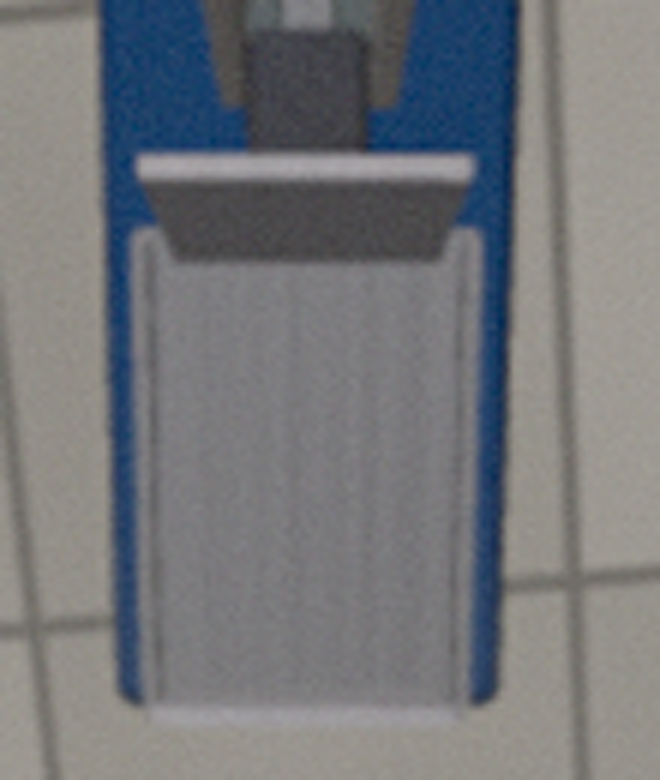

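```bash
python3 - <<'E'
from plan import *
go(.596,-.094,.25,-.087)
E
```

```text
dp [0.0962, -0.0014, 0.0811] dr [0.04, 0.01, 0.11] rows>= 2.5168866465334214
```

Call:
play_rows(dp=[[0.05,-0.001,0],[0.085,-0.001,0],[0.096,-0.001,0],[0.096,-0.001,0.04],[0.096,-0.001,0.07],[0.096,-0.001,0.08],[0.096,-0.001,0.08],[0.096,-0.001,0.08]], dr=[[0,0,0],[0,0,0],[0,0,0],[0,0,0],[0,0,0],[0,0,0],[0,0,0],[0,0,0]], jaw=[0.04,0.04,0.04,0.04,0.04,0.04,0.04,0.04])

```text
time: 17.75
position: [0.5973, -0.0945, 0.2525]
tool_rot: [2.313, 2.124, 0.002]
force: [-0.3, 0.1, -3.6]
grip_width: 0.0478
```

```bash
python3 - <<'E'
from plan import *
st()
c=cam('wrist'); save(c,'w9.png',s=1.5); st()
S=cam('scene'); save(S,'s9.png',(235,130,345,240),7); st()
go(.596,-.094,.176,-.087)
E
```

```text
t 17.75 pos [ 0.5973 -0.0945  0.2525] yaw -0.0851 tilt [ 0.0018 -0.0004] F [-0.2553  0.0652 -3.5918] w 0.0478 q [-0.1991 -0.0448  1.5523 -0.      1.6323 -0.1141]
t 17.8 pos [ 0.5975 -0.0945  0.2528] yaw -0.085 tilt [ 0.0025 -0.0005] F [-0.6955 -0.7867 -3.0437] w 0.0477 q [-0.1991 -0.0449  1.5519 -0.      1.6321 -0.1141]
t 17.85 pos [ 0.5975 -0.0945  0.2527] yaw -0.0849 tilt [ 0.0025 -0.0005] F [ 0.6157 -0.3166 -4.3295] w 0.0481 q [-0.199  -0.0449  1.552   0.      1.632  -0.1141]
dp [0.0004, -0.0017, 0.0767] dr [0.14, 0.02, 0.12] rows>= 1.5344050906975573
```

View pics/w9.png

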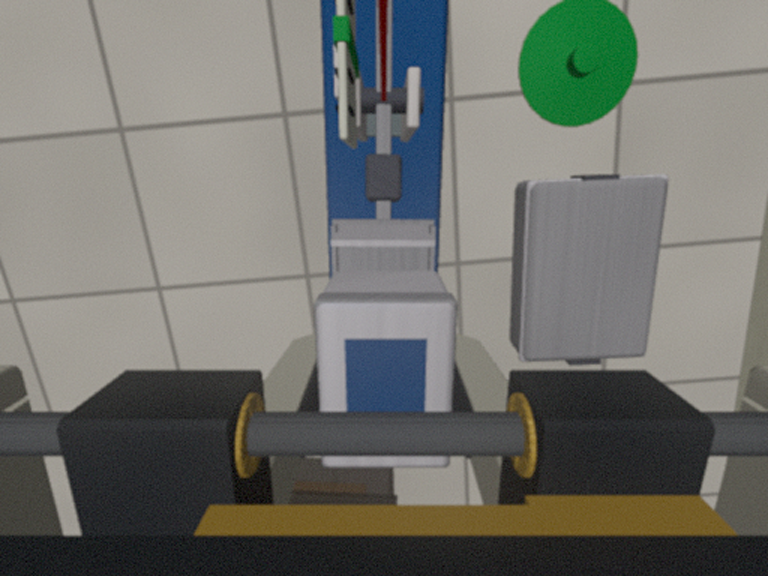

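View pics/s9.png

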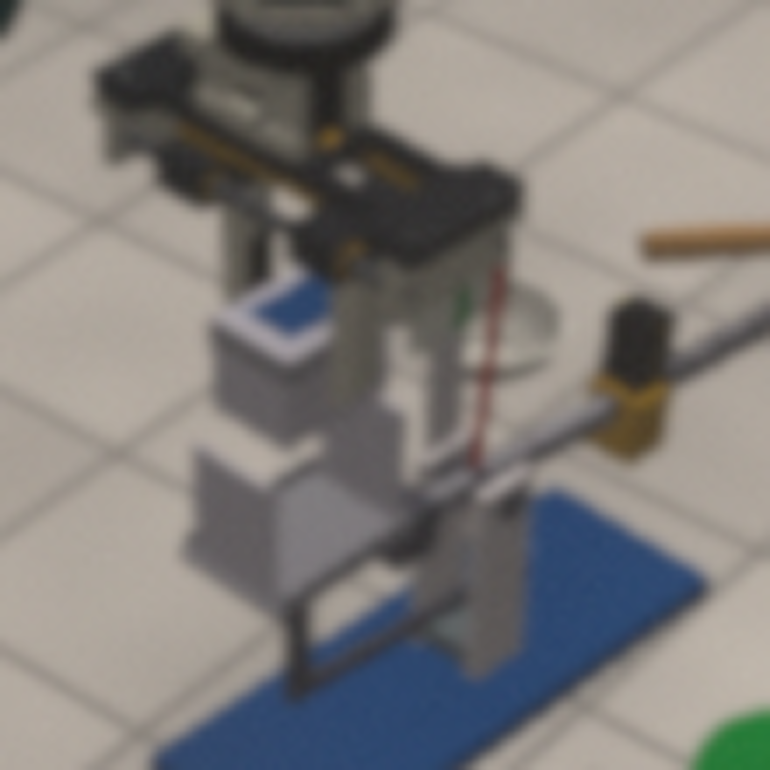

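Call:
play_rows(dp=[[0,-0.001,0.03],[0,-0.001,0.055],[0,-0.001,0.068],[0,-0.001,0.074],[0,-0.001,0.077],[0,-0.001,0.079],[0,-0.001,0.081],[0,-0.001,0.083],[0,-0.001,0.085],[0,-0.001,0.087],[0,-0.001,0.087]], dr=[[0,0,0],[0,0,0],[0,0,0],[0,0,0],[0,0,0],[0,0,0],[0,0,0],[0,0,0],[0,0,0],[0,0,0],[0,0,0]], jaw=[0.04,0.04,0.04,0.04,0.04,0.04,0.04,0.04,0.04,0.04,0.04])

```text
time: 18.95
position: [0.596, -0.094, 0.1634]
tool_rot: [-2.313, -2.125, 0.0]
force: [0.5, -0.6, -2.5]
grip_width: 0.0479
```

```bash
python3 - <<'E'
from plan import *
st()
c=cam('wrist'); save(c,'w10.png',(150,0,350,280),2); st()
S=cam('scene'); save(S,'s10.png',(235,130,345,240),7); st()
E
```

```text
t 18.95 pos [ 0.596  -0.094   0.1634] yaw -0.0846 tilt [-0.0002  0.0001] F [ 0.4899 -0.6153 -2.476 ] w 0.0479 q [-0.1988 -0.0191  1.6711  0.0001  1.4898 -0.1142]
t 19.0 pos [ 0.596  -0.0941  0.1635] yaw -0.0846 tilt [-0.0003  0.0001] F [ 0.0925  0.2352 -2.4238] w 0.0481 q [-0.1988 -0.0191  1.6709  0.0001  1.49   -0.1142]
t 19.05 pos [ 0.596  -0.0941  0.1636] yaw -0.0846 tilt [-0.0002  0.    ] F [-0.8466 -1.1408 -3.0525] w 0.0478 q [-0.1988 -0.0192  1.6709  0.      1.4901 -0.1142]
```

View pics/w10.png

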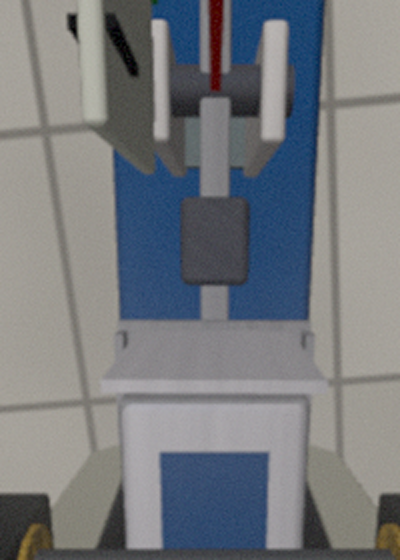

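View pics/s10.png

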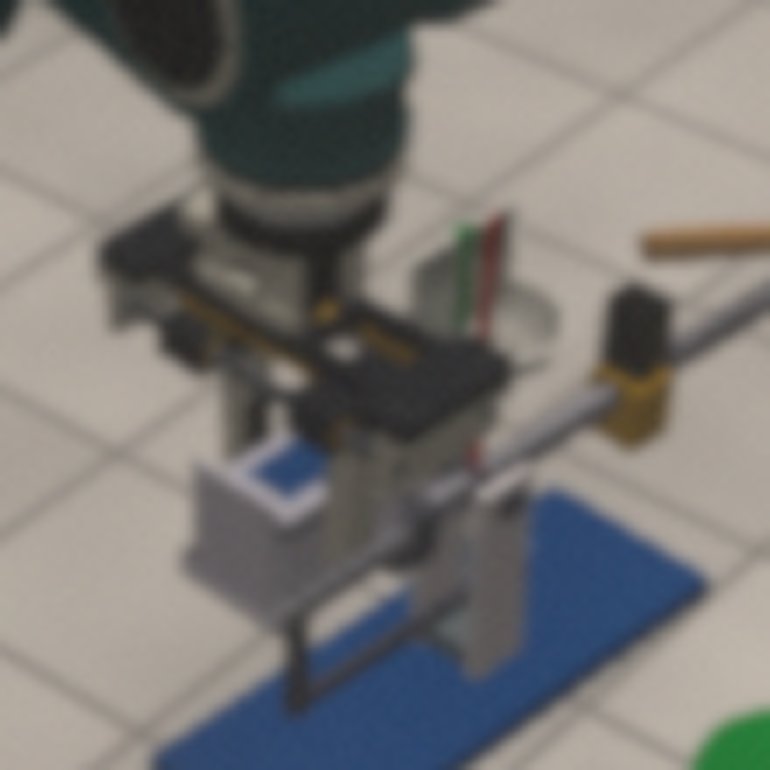

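Call:
play_rows(dp=[[0,0,0.003],[0,0,0.006],[0,0,0.009],[0,0,0.012],[0,0,0.014],[0,0,0.015],[0,0,0.0155],[0,0,0.0155],[0,0,0.0155]], dr=[[0,0,0],[0,0,0],[0,0,0],[0,0,0],[0,0,0],[0,0,0],[0,0,0],[0,0,0],[0,0,0]], jaw=[0.04,0.04,0.04,0.04,0.04,0.04,0.04,0.04,0.04])

```text
time: 19.95
position: [0.596, -0.0941, 0.1482]
tool_rot: [-2.313, -2.125, 0.0]
force: [-0.7, 0.6, -1.2]
grip_width: 0.0478
```

```bash
python3 - <<'E'
from plan import *
st()
S=cam('scene'); save(S,'s11.png',(235,130,345,240),7); st()
E
```

```text
t 19.95 pos [ 0.596  -0.0941  0.1482] yaw -0.0846 tilt [-0.0001  0.    ] F [-0.7024  0.6008 -1.2219] w 0.0478 q [-0.1988 -0.0116  1.6885 -0.      1.4647 -0.1142]
t 20.0 pos [ 0.596  -0.0941  0.1482] yaw -0.0847 tilt [-0. -0.] F [-1.1167  1.2563 -2.2504] w 0.048 q [-0.1989 -0.0116  1.6886 -0.      1.4646 -0.1142]
```

View pics/s11.png

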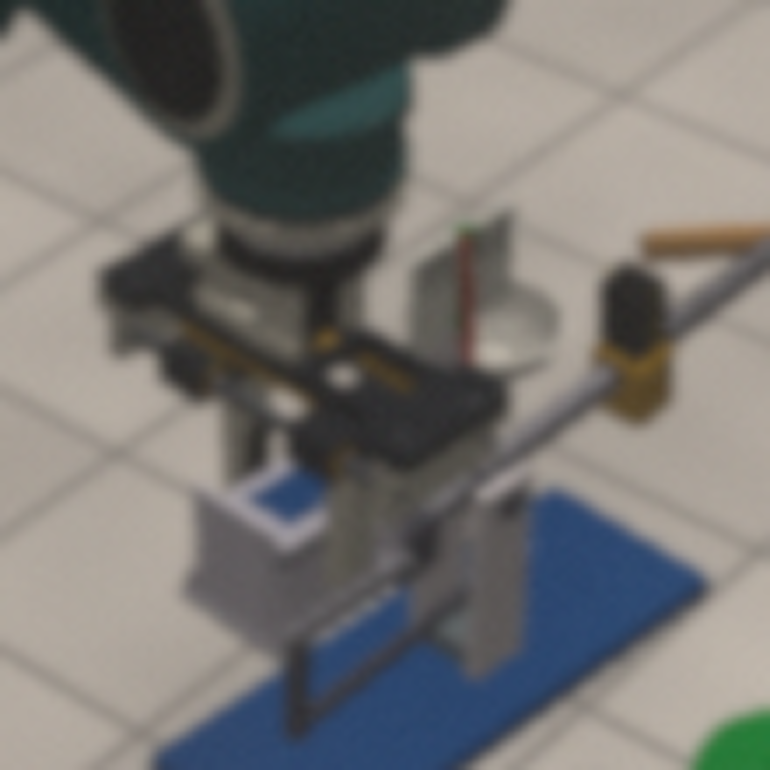

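Call:
play_rows(dp=[[0,0,0.001],[0,0,0.002],[0,0,0.002],[0,0,0.002]], dr=[[0,0,0],[0,0,0],[0,0,0],[0,0,0]], jaw=[0.04,0.04,0.04,0.04])

```text
time: 20.4
position: [0.5961, -0.0941, 0.1471]
tool_rot: [2.313, 2.125, 0.001]
force: [-3.7, 2.6, 7.5]
grip_width: 0.0477
```

Call:
play_rows(dp=[[0,0,-0.001],[0,0,-0.001],[0,0,-0.001],[0,0,-0.001],[0,0,-0.001],[0,0,-0.001]], dr=[[0,0,0],[0,0,0],[0,0,0],[0,0,0],[0,0,0],[0,0,0]], jaw=[0.04,0.055,0.07,0.085,0.085,0.085])

```text
time: 21.0
position: [0.5961, -0.0941, 0.1471]
tool_rot: [2.313, 2.125, -0.0]
force: [-0.4, 0.3, 1.1]
grip_width: 0.082
```

Call:
play_rows(dp=[[0,0,-0.02],[0,0,-0.06],[0,0,-0.11],[0,0,-0.16],[0,0,-0.18],[0,0,-0.18]], dr=[[0,0,0],[0,0,0],[0,0,0],[0,0,0],[0,0,0],[0,0,0]], jaw=[0.085,0.085,0.085,0.085,0.085,0.085])

```text
time: 21.6
position: [0.5966, -0.0942, 0.331]
tool_rot: [2.31, 2.123, 0.005]
force: [0.4, 0.2, -0.1]
grip_width: 0.0852
```

```bash
python3 - <<'E'
from plan import *
st()
c=cam('wrist'); save(c,'w12.png',s=1.5); st()
np.save('w12.npy',c,allow_pickle=True)
S=cam('scene'); save(S,'s12.png',(235,130,365,240),6); np.save('s12.npy',S,allow_pickle=True)
E
```

```text
t 21.6 pos [ 0.5966 -0.0942  0.331 ] yaw -0.0846 tilt [ 0.0052 -0.001 ] F [ 0.3672  0.2433 -0.1203] w 0.0852 q [-0.1988 -0.0493  1.431   0.      1.7546 -0.1142]
t 21.65 pos [ 0.5963 -0.0941  0.3283] yaw -0.0846 tilt [ 0.002  -0.0004] F [-0.3107  0.4717  0.8485] w 0.0848 q [-0.1988 -0.0482  1.4344 -0.      1.7533 -0.1142]
```

View pics/w12.png

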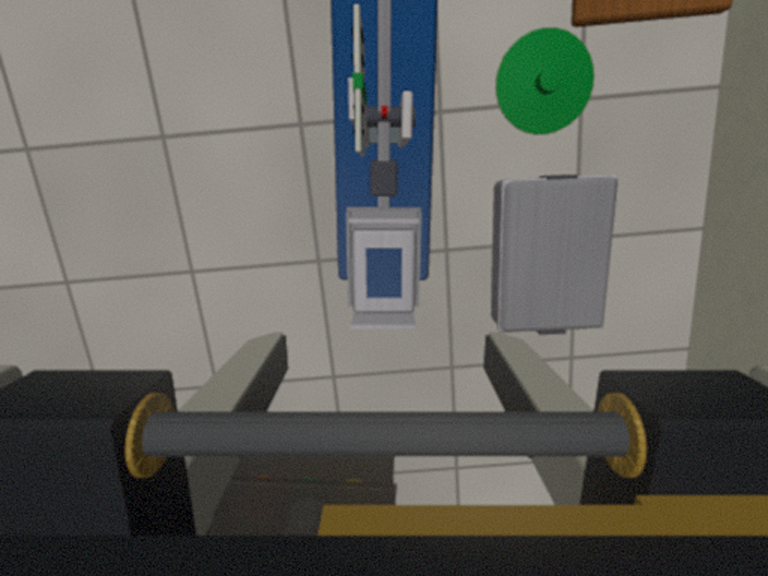

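View pics/s12.png

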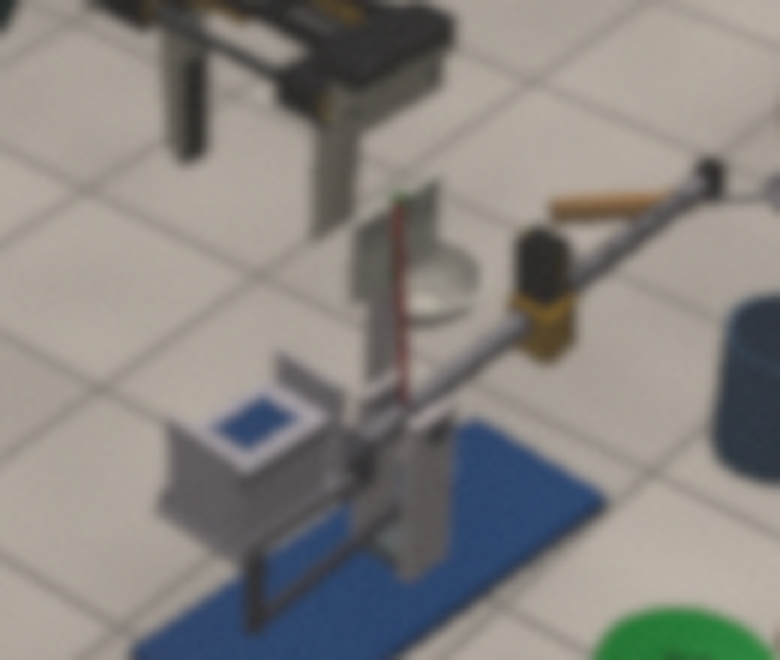

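```bash
python3 - <<'E'
from plan import *
S=np.load('s12.npy',allow_pickle=True).item()
a=-.087;C=np.array([.606,.025])
def L(x,y,z): return np.array([C[0]+np.cos(a)*x-np.sin(a)*y, C[1]+np.sin(a)*x+np.cos(a)*y, z])
for s in (0,.005,.01,.015,.02):
    r=.1+s; b=.1
    y=r*np.cos(b)-.052*np.sin(b); z=.12+r*np.sin(b)+.052*np.cos(b)  # top of grip
    print(s,(proj(S,L(0,y,z))[0]-[235,130]+.5)*6, L(0,y,z))
c=np.load('w12.npy',allow_pickle=True).item()
f=c['frame'].astype(int); m=(f[...,2]-f[...,0]>35); n,l,st_,ce=cv2.connectedComponentsWithStats(m.astype(np.uint8))
for i in range(1,n):
    if 200<st_[i,4]<3000: print(st_[i],ce[i],atz(c,*ce[i],.182), 'pan exp',L(0,-.12,.182))
go(.617,.135,.34,-.087)
E
```

```text
0 [520.9196 258.65  ] [0.6142 0.119  0.1817]
0.005 [526.7112 254.2891] [0.6146 0.1239 0.1822]
0.01 [532.4857 249.9413] [0.6151 0.1289 0.1827]
0.015 [538.2429 245.6063] [0.6155 0.1338 0.1832]
0.02 [543.983  241.2843] [0.6159 0.1388 0.1837]
[244 166  23  32 707] [255.4498 181.3989] [ 0.5954 -0.0955  0.182 ] pan exp [ 0.5956 -0.0945  0.182 ]
dp [0.2301, 0.0015, -0.0134] dr [-0.01, -0.0, 0.14] rows>= 4.6089737585580455
```

Call:
play_rows(dp=[[0.05,0.001,-0.013],[0.1,0.001,-0.013],[0.15,0.001,-0.013],[0.2,0.001,-0.013],[0.23,0.001,-0.013],[0.23,0.001,-0.013],[0.23,0.001,-0.013]], dr=[[0,0,0],[0,0,0],[0,0,0],[0,0,0],[0,0,0],[0,0,0],[0,0,0]], jaw=[0.07,0.07,0.07,0.07,0.07,0.07,0.07])

```text
time: 22.4
position: [0.6162, 0.1355, 0.3382]
tool_rot: [-2.311, -2.126, 0.004]
force: [0.6, -0.4, -0.7]
grip_width: 0.0699
```

```bash
python3 - <<'E'
from plan import *
st()
c=cam('wrist'); save(c,'w13.png',s=1.5); st()
np.save('w13.npy',c,allow_pickle=True)
save(c,'w13c.png',(190,60,330,235),4)
E
```

```text
t 22.4 pos [0.6162 0.1355 0.3382] yaw -0.0833 tilt [-0.0025 -0.0006] F [ 0.5554 -0.406  -0.6871] w 0.0699 q [ 0.1761  0.0154  1.3556 -0.0002  1.7732  0.2593]
t 22.45 pos [0.6163 0.1346 0.3387] yaw -0.0845 tilt [-0.0019 -0.0006] F [ 0.5068 -0.4395  0.0253] w 0.0704 q [ 0.1748  0.0149  1.3554 -0.0003  1.7734  0.2592]
```

View pics/w13.png

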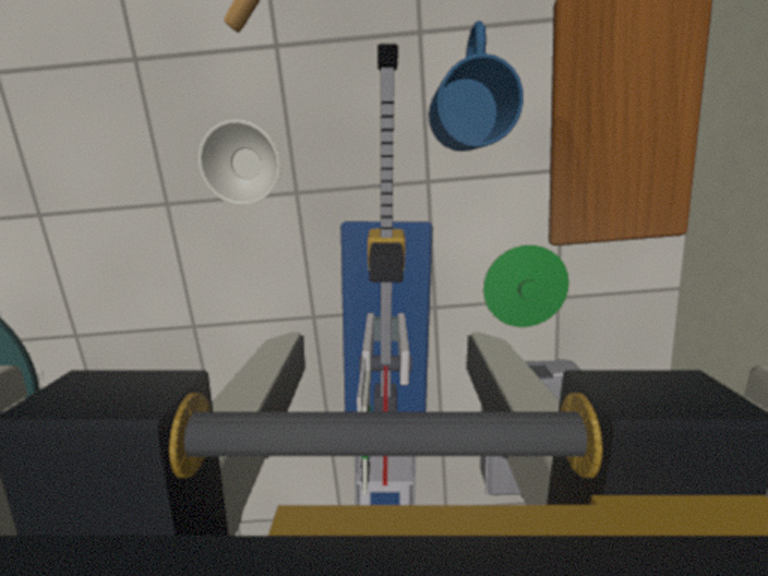

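View pics/w13c.png

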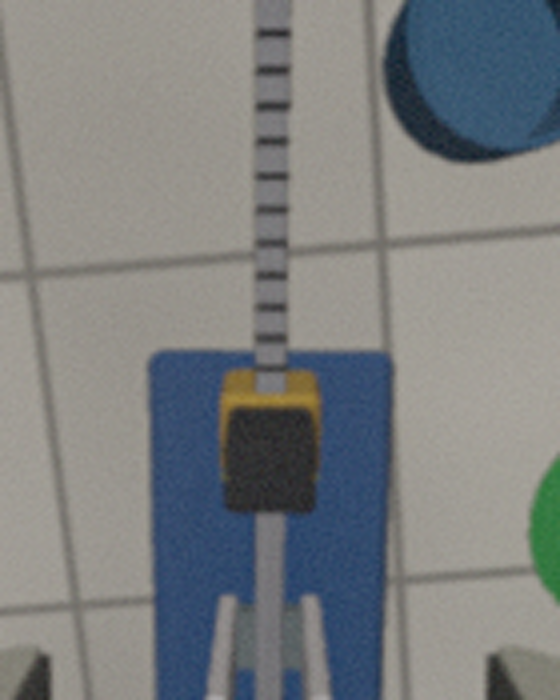

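```bash
python3 - <<'E'
from plan import *
c=np.load('w13.npy',allow_pickle=True).item()
a=-.085;C=np.array([.606,.025])
def L(x,y,z): return np.array([C[0]+np.cos(a)*x-np.sin(a)*y, C[1]+np.sin(a)*x+np.cos(a)*y, z])
def B(x,y,h,b=.1): return L(x,y*np.cos(b)-h*np.sin(b),.12+y*np.sin(b)+h*np.cos(b))
for s in (0,.01,.02):
    r=.1+s
    print(s,[((proj(c,B(x,r+dy,h))[0]-[190,60]+.5)*4).round(0) for x,dy,h in ((-.014,-.012,.052),(.014,-.012,.052),(.014,.012,.052),(.014,.012,.01),(.017,.015,.01))], B(0,r,.034))
# beam outer end / notch check
print('tip of beam', (proj(c,B(0,.26,.0))[0])*1.5)
print('pointer',proj(c,B(0,0,.152))[0]*1.5)
E
```

```text
0 [array([223., 567.]), array([315., 568.]), array([316., 494.]), array([311., 452.]), array([320., 444.])] [0.6142 0.1208 0.1638]
0.01 [array([223., 537.]), array([315., 537.]), array([316., 462.]), array([312., 423.]), array([321., 414.])] [0.615  0.1307 0.1648]
0.02 [array([222., 506.]), array([316., 506.]), array([317., 429.]), array([312., 394.]), array([322., 385.])] [0.6158 0.1406 0.1658]
tip of beam [385.6945  73.9245]
pointer [384.4021 481.6523]
```

```bash
python3 - <<'E'
from plan import *
st();go(.6163,.1378,.1500,-.085)
E
```

```text
t 22.45 pos [0.6163 0.1346 0.3387] yaw -0.0845 tilt [-0.0019 -0.0006] F [ 0.5068 -0.4395  0.0253] w 0.0704 q [ 0.1748  0.0149  1.3554 -0.0003  1.7734  0.2592]
dp [0.0033, 0.0001, 0.1887] dr [-0.11, 0.04, 0.03] rows>= 3.774278046996218
```

Call:
play_rows(dp=[[0.003,0,0.05],[0.003,0,0.1],[0.003,0,0.14],[0.003,0,0.17],[0.003,0,0.183],[0.003,0,0.188],[0.003,0,0.188],[0.003,0,0.188]], dr=[[0,0,0],[0,0,0],[0,0,0],[0,0,0],[0,0,0],[0,0,0],[0,0,0],[0,0,0]], jaw=[0.07,0.07,0.07,0.07,0.07,0.07,0.07,0.07])

```text
time: 23.25
position: [0.6174, 0.1378, 0.154]
tool_rot: [2.313, 2.124, 0.003]
force: [-0.2, 0.1, 0.1]
grip_width: 0.0697
```

```bash
python3 - <<'E'
from plan import *
st()
c=cam('wrist'); save(c,'w14.png',(130,60,390,280),3); st()
E
```

```text
t 23.25 pos [0.6174 0.1378 0.154 ] yaw -0.0849 tilt [0.0022 0.0004] F [-0.2391  0.0819  0.0813] w 0.0697 q [ 0.1793  0.0474  1.6193 -0.      1.4727  0.2643]
t 23.3 pos [0.6174 0.138  0.154 ] yaw -0.0848 tilt [0.0023 0.0004] F [-0.0599 -0.3864  0.0483] w 0.0701 q [0.1795 0.0473 1.6194 0.     1.4725 0.2643]
```

View pics/w14.png

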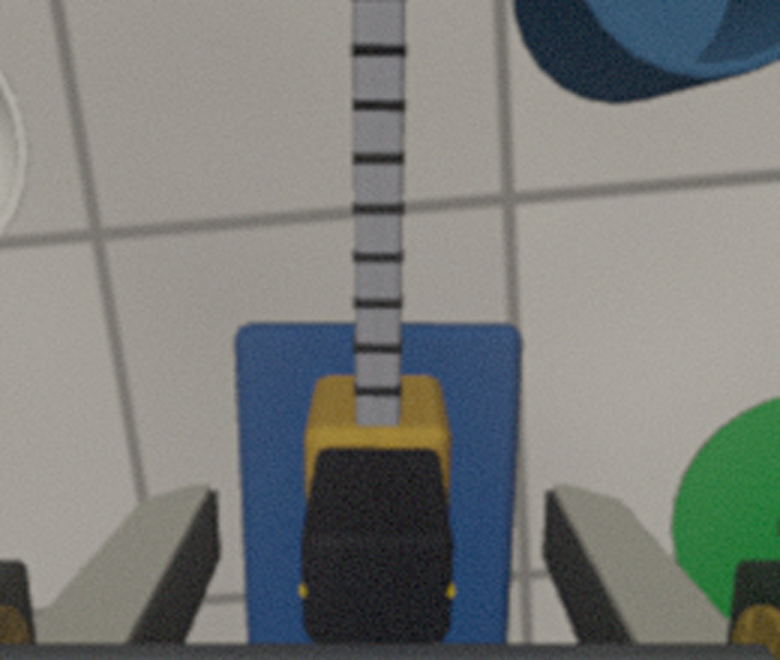

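Call:
play_rows(dp=[[0,-0.001,0.003],[0,-0.001,0.003],[0,-0.001,0.003],[0,-0.001,0.003],[0,-0.001,0.003],[0,-0.001,0.003],[0,-0.001,0.003]], dr=[[0,0,0],[0,0,0],[0,0,0],[0,0,0],[0,0,0],[0,0,0],[0,0,0]], jaw=[0.02,0.02,0.02,0.02,0.02,0.02,0.02], grip_force=8)

```text
time: 24.0
position: [0.6165, 0.138, 0.1493]
tool_rot: [2.313, 2.124, 0.002]
force: [8.6, -0.8, -2.0]
grip_width: 0.0283
```

```bash
python3 - <<'E'
from plan import *
st()
c=cam('wrist'); save(c,'w15.png',(130,0,390,280),2); st()
np.save('w15.npy',c,allow_pickle=True)
E
```

```text
t 24.0 pos [0.6165 0.138  0.1493] yaw -0.0849 tilt [ 0.0019 -0.    ] F [ 8.6223 -0.7885 -2.0228] w 0.0283 q [ 0.18    0.0481  1.6263 -0.0004  1.4653  0.2649]
t 24.05 pos [0.6165 0.138  0.1493] yaw -0.0849 tilt [ 0.0019 -0.    ] F [ 7.3278 -0.0655 -2.9661] w 0.0281 q [ 0.18    0.0481  1.6263 -0.0004  1.4653  0.2649]
```

View pics/w15.png

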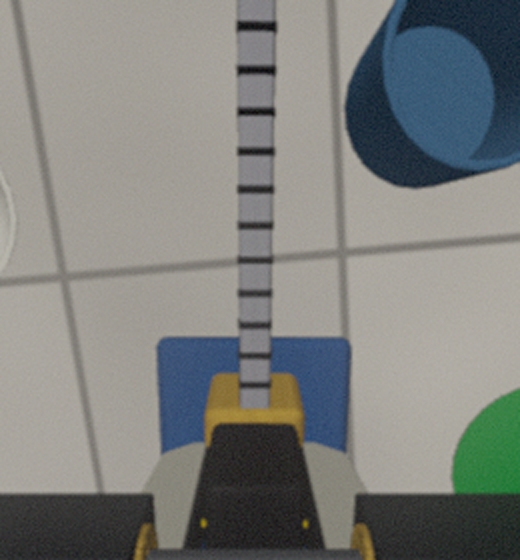

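Call:
play_rows(dp=[[0.004,0.001,0.001],[0.01,0.001,0.002],[0.017,0.001,0.003],[0.024,0.001,0.0045],[0.031,0.001,0.006],[0.038,0.001,0.007],[0.045,0.001,0.008],[0.052,0.001,0.0095],[0.058,0.001,0.0105],[0.062,0.001,0.0115],[0.063,0.001,0.0115],[0.063,0.001,0.0115],[0.063,0.001,0.0115]], dr=[[0,0,0],[0,0,0],[0,0,0],[0,0,0],[0,0,0],[0,0,0],[0,0,0],[0,0,0],[0,0,0],[0,0,0],[0,0,0],[0,0,0],[0,0,0]], jaw=[0.02,0.02,0.02,0.02,0.02,0.02,0.02,0.02,0.02,0.02,0.02,0.02,0.02], grip_force=10)

```text
time: 25.35
position: [0.6221, 0.2009, 0.1378]
tool_rot: [-2.313, -2.125, -0.001]
force: [1.3, 1.4, 0.6]
grip_width: 0.0276
```

```bash
python3 - <<'E'
from plan import *
st()
c=cam('wrist'); save(c,'w16.png',(130,0,390,280),2); st()
S=cam('scene'); save(S,'s16.png',(235,130,365,240),6); np.save('s16.npy',S,allow_pickle=True)
E
```

```text
t 25.35 pos [0.6221 0.2009 0.1378] yaw -0.0846 tilt [0.0003 0.0006] F [1.2912 1.4044 0.6034] w 0.0276 q [0.2731 0.1023 1.588  0.0005 1.4508 0.3577]
t 25.4 pos [0.6222 0.2008 0.1378] yaw -0.0848 tilt [0.0003 0.0005] F [1.5999 1.2147 0.5213] w 0.028 q [0.273  0.1023 1.588  0.0003 1.4509 0.3577]
```

View pics/w16.png

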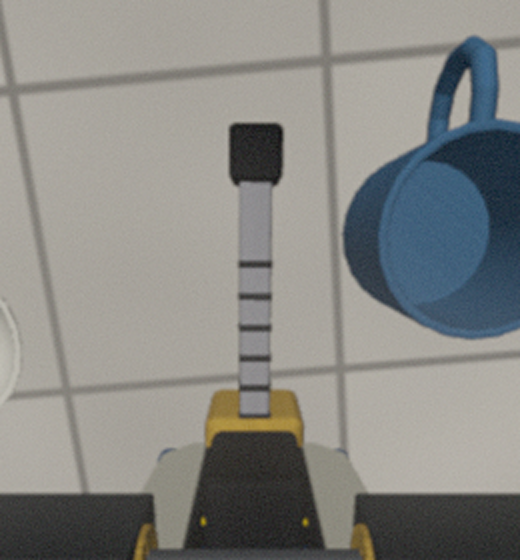

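View pics/s16.png

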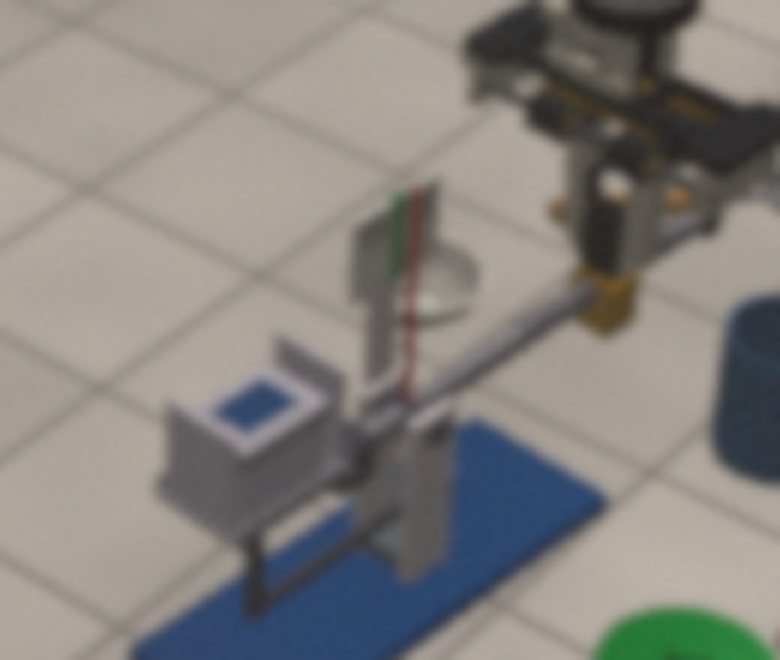

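Call:
play_rows(dp=[[0,0,0],[0,0,0],[0,0,0],[0,0,0],[0,0,0],[0,0,0],[0,0,0],[0,0,0],[0,0,0],[0,0,0],[0,0,0],[0,0,0],[0,0,0],[0,0,0],[0,0,0],[0,0,0],[0,0,0],[0,0,0],[0,0,0],[0,0,0]], dr=[[0,0,0],[0,0,0],[0,0,0],[0,0,0],[0,0,0],[0,0,0],[0,0,0],[0,0,0],[0,0,0],[0,0,0],[0,0,0],[0,0,0],[0,0,0],[0,0,0],[0,0,0],[0,0,0],[0,0,0],[0,0,0],[0,0,0],[0,0,0]], jaw=[0.032,0.04,0.05,0.06,0.07,0.07,0.07,0.07,0.07,0.07,0.07,0.07,0.07,0.07,0.07,0.07,0.07,0.07,0.07,0.07])

```text
time: 27.45
position: [0.6221, 0.2008, 0.1377]
tool_rot: [2.313, 2.125, 0.0]
force: [0.1, 0.7, 0.1]
grip_width: 0.07
```

```bash
python3 - <<'E'
from plan import *
st()
c=cam('wrist'); save(c,'w17.png',(130,0,390,280),2)
S=cam('scene'); save(S,'s17.png',(235,130,365,240),6); np.save('s17.npy',S,allow_pickle=True)
a=-.086;C=np.array([.606,.025])
def L(x,y,z): return np.array([C[0]+np.cos(a)*x-np.sin(a)*y, C[1]+np.sin(a)*x+np.cos(a)*y, z])
def B(x,y,h,b): return L(x,y*np.cos(b)-h*np.sin(b),.12+y*np.sin(b)+h*np.cos(b))
for b in (-.1,-.05,-.025,0,.025,.05,.1):
    print(b,[((proj(S,q)[0]-[235,130]+.5)*6).round(1) for q in (B(0,0,.152,b),B(0,0,.08,b),B(0,-.12,.09,b)*[1,1,0]+[0,0,0] , L(-.0125,0,.26),L(-.0125,0,.205))])
E
```

```text
t 27.45 pos [0.6221 0.2008 0.1377] yaw -0.0846 tilt [0. 0.] F [0.1217 0.7395 0.0952] w 0.07 q [ 0.2732  0.1024  1.588  -0.      1.4511  0.3578]
-0.1 [array([434.7, 184.1]), array([419.7, 297.8]), array([263.6, 669.5]), array([397.1, 203.4]), array([393.2, 286.3])]
-0.05 [array([425.2, 188.9]), array([414.8, 300.5]), array([257.4, 673.8]), array([397.1, 203.4]), array([393.2, 286.3])]
-0.025 [array([420.4, 191.6]), array([412.3, 301.9]), array([254.5, 675.9]), array([397.1, 203.4]), array([393.2, 286.3])]
0 [array([415.5, 194.4]), array([409.9, 303.5]), array([251.6, 677.9]), array([397.1, 203.4]), array([393.2, 286.3])]
0.025 [array([410.7, 197.4]), array([407.4, 305.1]), array([248.9, 679.9]), array([397.1, 203.4]), array([393.2, 286.3])]
0.05 [array([405.8, 200.5]), array([404.9, 306.7]), array([246.2, 681.8]), array([397.1, 203.4]), array([393.2, 286.3])]
0.1 [array([396.1, 207.3]), array([399.9, 310.3]), array([241.1, 685.3]), array([397.1, 203.4]), array([393.2, 286.3])]
```

View pics/s17.png

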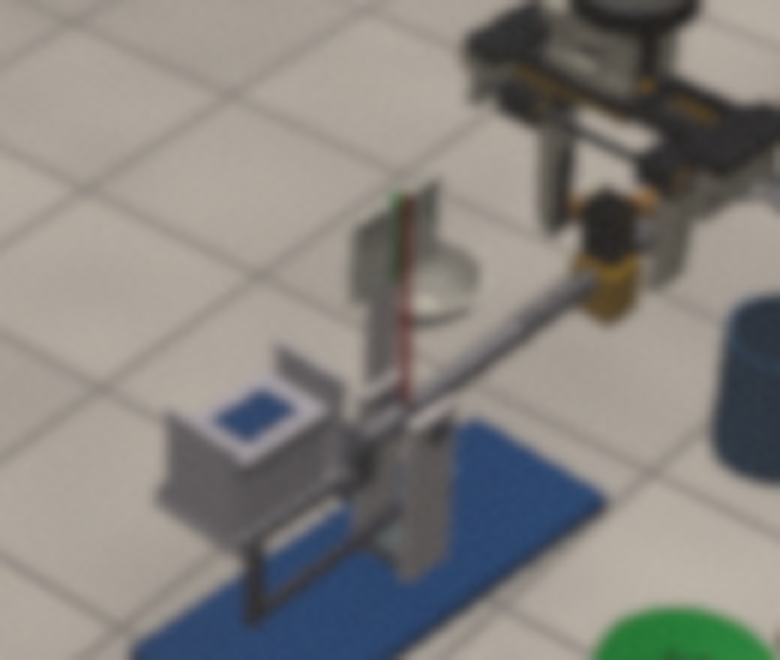

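View pics/w17.png

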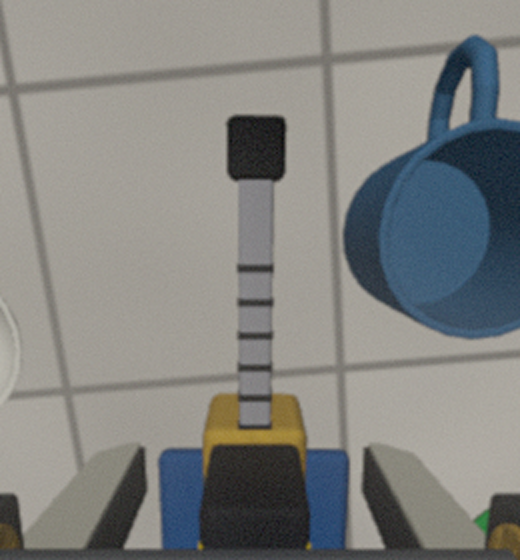

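```bash
cat > ptr.py <<'E'
from plan import *
def ptr(f,off=(0,0)):
    f=f.astype(float); H=f[...,0]-f[...,1]
    rows=[]
    for v in range(163,192):
        r=v-off[1]; seg=H[r,295-off[0]:316-off[0]].copy(); w=np.clip(seg-12,0,None)
        if w.sum()>15: rows.append((v,(w*np.arange(295,316)).sum()/w.sum()))
    rows=np.array(rows); p=np.polyfit(rows[:,0],rows[:,1],1); return p[0],np.polyval(p,168),len(rows)
E
python3 - <<'E'
from ptr import *
i0=cv2.imread('pics/sB.png')[:,:,::-1]; i0=cv2.resize(i0,(120,115),interpolation=cv2.INTER_AREA)
print('-.1',ptr(i0,(245,145)))
for n in ('s12','s16','s17'):
    print(n,ptr(np.load(n+'.npy',allow_pickle=True).item()['frame']))
S=np.load('s17.npy',allow_pickle=True).item()
a=-.086;C=np.array([.606,.025])
def L(x,y,z): return np.array([C[0]+np.cos(a)*x-np.sin(a)*y, C[1]+np.sin(a)*x+np.cos(a)*y, z])
def B(x,y,h,b): return L(x,y*np.cos(b)-h*np.sin(b),.12+y*np.sin(b)+h*np.cos(b))
for b in (-.1,-.05,0,.05,.1):
    q=np.array([proj(S,B(0,0,h,b))[0] for h in (.03,.06,.09,.12,.15)]); p=np.polyfit(q[:,1],q[:,0],1); print(b,p[0],np.polyval(p,168))
# blue patch centroid height change
for n in ('s12','s16','s17'):
    f=np.load(n+'.npy',allow_pickle=True).item()['frame'].astype(int)[185:215,262:292]; w=np.clip(f[...,2]-f[...,0]-30,0,None); print(n,(w.sum(1)*np.arange(185,215)).sum()/w.sum())
X=[proj(S,[.5956,-.0945,z])[0][1] for z in (.182,.194,.206)]; print(X)
E
```

```text
-.1 (np.float64(-0.12822624413961767), np.float64(305.99835633578147), 21)
s12 (np.float64(0.04399160013139627), np.float64(300.8662269665817), 19)
s16 (np.float64(-0.05060987287832557), np.float64(303.6749610079288), 29)
s17 (np.float64(-0.0074953380475014045), np.float64(302.1905077674346), 15)
-0.1 -0.13164419529973895 305.9152702859217
-0.05 -0.09284115890385965 304.7083189778679
0 -0.05200424012561642 303.43810465666303
0.05 -0.008747304141474021 302.092616769174
0.1 0.03738886152452029 300.6575717141668
s12 200.10994152046783
s16 197.2325581395349
s17 198.74556213017752
[np.float64(200.8114227712546), np.float64(197.84731921840316), np.float64(194.85401032447356)]
```

Call:
play_rows(dp=[[0,0,-0.006],[0,0,-0.0095],[0,0,-0.0095],[0,0,-0.0095],[0,0,-0.0095],[0,0,-0.0095],[0,0,-0.0095],[0,0,-0.0095],[0.003,0,-0.0065],[0.006,0,-0.0035],[0.009,0,-0.0005],[0.01,0,0],[0.01,0,0],[0.01,0,0]], dr=[[0,0,0],[0,0,0],[0,0,0],[0,0,0],[0,0,0],[0,0,0],[0,0,0],[0,0,0],[0,0,0],[0,0,0],[0,0,0],[0,0,0],[0,0,0],[0,0,0]], jaw=[0.07,0.07,0.02,0.02,0.02,0.02,0.02,0.02,0.02,0.02,0.02,0.02,0.02,0.02])

```text
time: 28.95
position: [0.623, 0.2109, 0.1377]
tool_rot: [-2.313, -2.125, -0.001]
force: [3.3, 1.4, 0.5]
grip_width: 0.0278
```

```bash
python3 - <<'E'
from plan import *
st()
E
```

```text
t 28.95 pos [0.623  0.2109 0.1377] yaw -0.0845 tilt [0.0003 0.0005] F [3.2879 1.4247 0.5366] w 0.0278 q [0.2875 0.1109 1.5788 0.0004 1.4515 0.372 ]
```

Call:
play_rows(dp=[[0,0,0],[0,0,0],[0,0,0],[0,0,0],[0,0,0],[0,0,0],[0,0,0],[0,0,0],[0,0,0],[0,0,0],[0,0,0],[0,0,0],[0,0,0],[0,0,0],[0,0,0],[0,0,0],[0,0,0],[0,0,0],[0,0,0],[0,0,0]], dr=[[0,0,0],[0,0,0],[0,0,0],[0,0,0],[0,0,0],[0,0,0],[0,0,0],[0,0,0],[0,0,0],[0,0,0],[0,0,0],[0,0,0],[0,0,0],[0,0,0],[0,0,0],[0,0,0],[0,0,0],[0,0,0],[0,0,0],[0,0,0]], jaw=[0.032,0.04,0.05,0.06,0.07,0.07,0.07,0.07,0.07,0.07,0.07,0.07,0.07,0.07,0.07,0.07,0.07,0.07,0.07,0.07])

```text
time: 30.95
position: [0.6229, 0.2107, 0.1377]
tool_rot: [-2.313, -2.125, -0.0]
force: [-0.4, 0.3, -0.5]
grip_width: 0.0701
```

```bash
python3 - <<'E'
from ptr import *
st()
S=cam('scene'); np.save('s18.npy',S,allow_pickle=True); save(S,'s18.png',(235,130,365,240),6)
print(ptr(S['frame']))
c=cam('wrist'); save(c,'w18.png',(130,0,390,280),2)
f=S['frame'].astype(int)[185:215,262:292]; w=np.clip(f[...,2]-f[...,0]-30,0,None); print((w.sum(1)*np.arange(185,215)).sum()/w.sum())
E
```

```text
t 30.95 pos [0.6229 0.2107 0.1377] yaw -0.0846 tilt [-0.      0.0001] F [-0.4329  0.3319 -0.4958] w 0.0701 q [0.2874 0.1108 1.579  0.0001 1.4518 0.3721]
(np.float64(-0.04755886381199344), np.float64(303.4547907584373), 29)
197.57743097238895
```

View pics/s18.png

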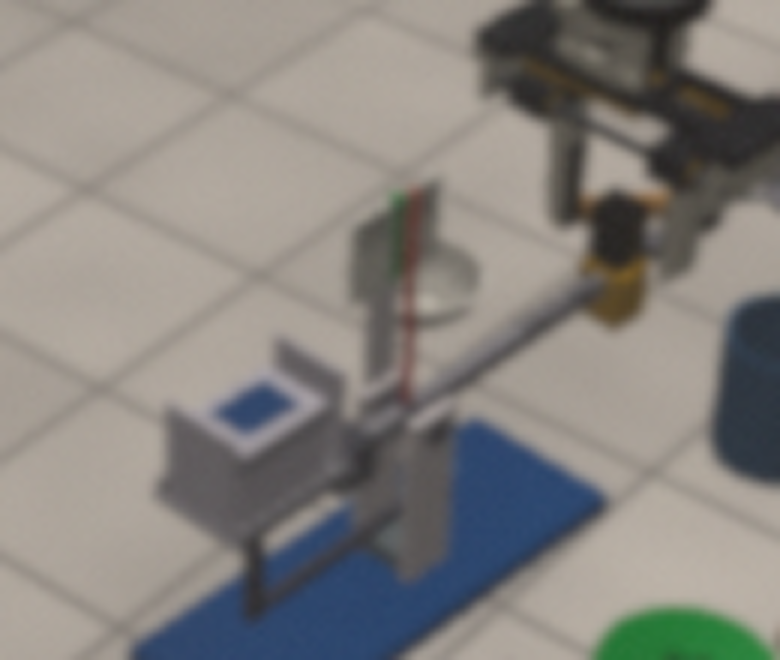

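View pics/w18.png

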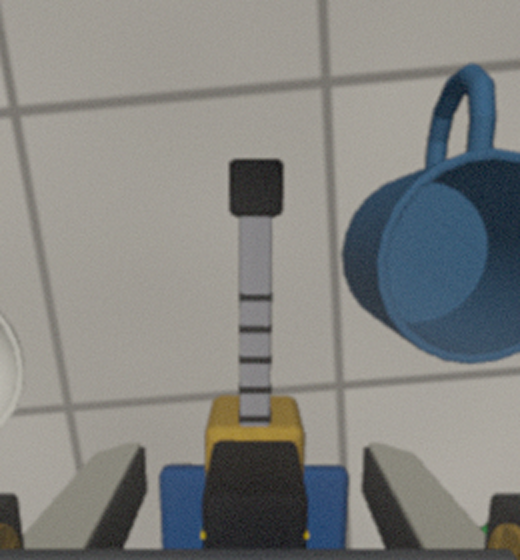

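Call:
play_rows(dp=[[0,0,-0.02],[0,0,-0.06],[0,0,-0.11],[0,0,-0.16],[0,0,-0.2],[0,0,-0.22],[-0.05,0,-0.22],[-0.1,0,-0.22],[-0.14,0,-0.22],[-0.16,0,-0.22],[-0.16,0,-0.22],[-0.16,0,-0.22]], dr=[[0,0,0],[0,0,0],[0,0,0],[0,0,0],[0,0,0],[0,0,0],[0,0,0],[0,0,0],[0,0,0],[0,0,0],[0,0,0],[0,0,0]], jaw=[0.07,0.07,0.07,0.07,0.07,0.07,0.07,0.07,0.07,0.07,0.07,0.07])

```text
time: 32.25
position: [0.6094, 0.0513, 0.3577]
tool_rot: [-2.314, -2.125, -0.0]
force: [1.2, 0.5, -0.3]
grip_width: 0.0701
```

```bash
python3 - <<'E'
from ptr import *
st()
fr=[]
for i in range(3):
    S=cam('scene'); fr.append(S['frame'].astype(float)); print(ptr(S['frame']))
print(ptr(np.mean(fr,0)))
c=cam('wrist'); save(c,'w19.png',s=1.5); save(c,'w19c.png',(200,60,320,260),4); np.save('w19.npy',c,allow_pickle=True)
save(S,'s19.png',(235,130,365,240),6); st()
a=-.086;C=np.array([.606,.025])
def L(x,y,z): return np.array([C[0]+np.cos(a)*x-np.sin(a)*y, C[1]+np.sin(a)*x+np.cos(a)*y, z])
def B(x,y,h,b): return L(x,y*np.cos(b)-h*np.sin(b),.12+y*np.sin(b)+h*np.cos(b))
for b in (-.05,-.025,0,.025,.05): print(b,(proj(c,B(0,0,.152,b))[0]-[200,60]+.5)*4)
for y in (-.00375,.00375,-.035,.035): print('dial',y,(proj(c,L(-.0125,y,.26))[0]-[200,60]+.5)*4)
E
```

```text
t 32.25 pos [0.6094 0.0513 0.3577] yaw -0.0854 tilt [0.0002 0.0002] F [ 1.1716  0.4823 -0.2614] w 0.0701 q [ 0.0422 -0.025   1.3645  0.0002  1.8018  0.1277]
(np.float64(-0.044541917350857226), np.float64(303.4319463801555), 28)
(np.float64(-0.043623852880672186), np.float64(303.4366946204023), 28)
(np.float64(-0.04306781539631088), np.float64(303.4256128671601), 29)
(np.float64(-0.043600997059976346), np.float64(303.42274737918063), 29)
t 32.45 pos [0.6094 0.0523 0.3575] yaw -0.0834 tilt [-0.0002  0.0001] F [0.6162 0.2227 0.0861] w 0.0704 q [ 0.0439 -0.0245  1.3644  0.0001  1.8019  0.1273]
-0.05 [226.1961 622.4351]
-0.025 [226.1538 637.4001]
0 [226.1127 652.1327]
0.025 [226.0728 666.611 ]
0.05 [226.0341 680.8144]
dial -0.00375 [177.0797 648.3081]
dial 0.00375 [176.8071 620.5337]
dial -0.035 [178.1753 759.9229]
dial 0.035 [175.6279 500.4125]
```

View pics/w19c.png

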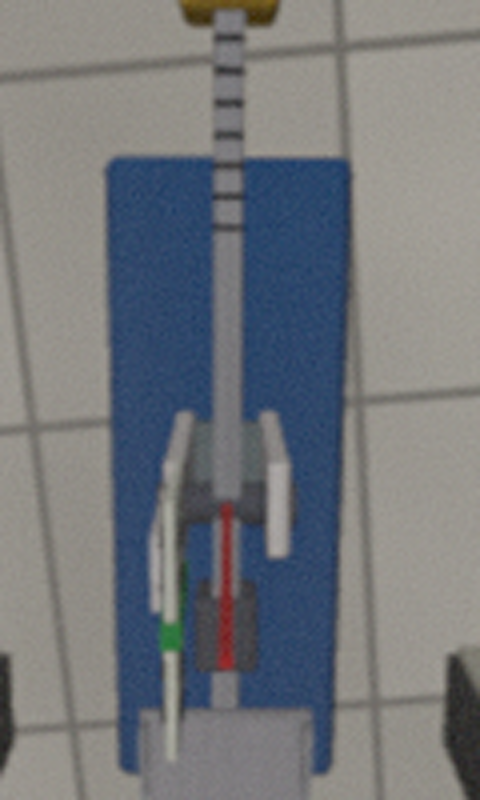

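View pics/s19.png

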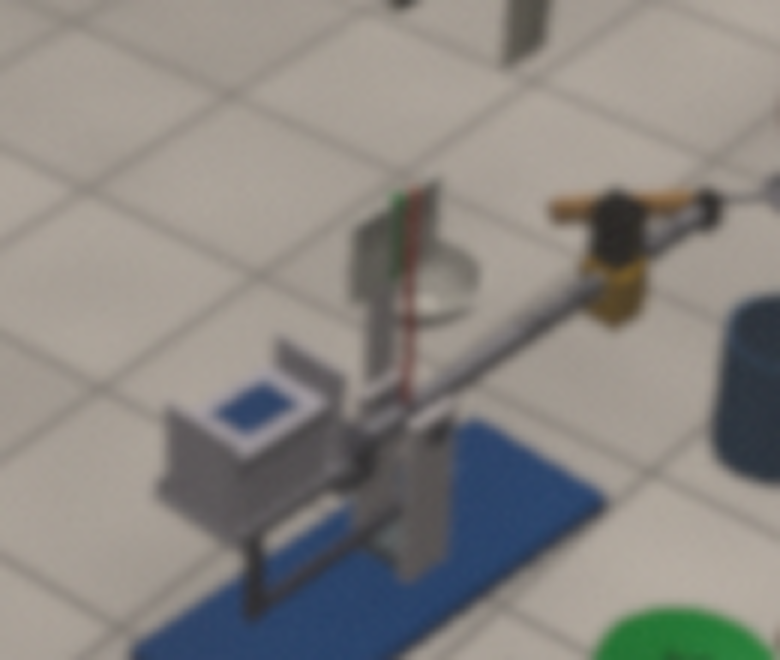

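```bash
python3 - <<'E'
from ptr import *
i0=cv2.imread('pics/scene0.png')[:,:,::-1]; i0=cv2.resize(i0,(512,384),interpolation=cv2.INTER_AREA)
S=cam('scene'); np.save('s20.npy',S,allow_pickle=True)
fr={'-.1':i0,'+.1':np.load('s12.npy',allow_pickle=True).item()['frame'],'now':S['frame']}
g={k:v.astype(np.float32).mean(2) for k,v in fr.items()}
def cap(im,v0):
    w=im[int(v0)-5:int(v0)+6,346:361]; w=np.clip(90-w,0,None); V,U=np.mgrid[int(v0)-5:int(v0)+6,346:361]; return (w*V).sum()/w.sum(),(w*U).sum()/w.sum(),w.sum()
for k,v in (('-.1',171.6),('+.1',158.7),('now',164.7)): print(k,cap(g[k],v))
# tin patch in -.1? no. poise-independent beam cap predicted
a=-.086;C=np.array([.606,.025])
def L(x,y,z): return np.array([C[0]+np.cos(a)*x-np.sin(a)*y, C[1]+np.sin(a)*x+np.cos(a)*y, z])
def B(x,y,h,b): return L(x,y*np.cos(b)-h*np.sin(b),.12+y*np.sin(b)+h*np.cos(b))
for b in (-.1,-.025,0,.025,.1): print(b,proj(S,B(0,.265,0,b)))
E
```

```text
-.1 (np.float64(171.92449942482452), np.float64(350.98542250858486), np.float32(503.33334))
+.1 (np.float64(159.56024261565472), np.float64(352.9961348985176), np.float32(514.6666))
now (np.float64(164.58082582717552), np.float64(352.04135078774357), np.float32(532.0))
-0.1 [[349.586  172.8661]]
-0.025 [[350.3423 168.3607]]
0 [[350.5412 166.8796]]
0.025 [[350.7131 165.4102]]
0.1 [[351.0635 161.0797]]
```

Call:
play_rows(dp=[[0.05,0,0],[0.1,0,0],[0.14,0,0],[0.16,0,0],[0.16,0,0.04],[0.16,0,0.09],[0.16,0,0.14],[0.16,0,0.18],[0.16,0,0.21],[0.16,0,0.217],[0.16,0,0.217],[0.16,0,0.217]], dr=[[0,0,0],[0,0,0],[0,0,0],[0,0,0],[0,0,0],[0,0,0],[0,0,0],[0,0,0],[0,0,0],[0,0,0],[0,0,0],[0,0,0]], jaw=[0.07,0.07,0.07,0.07,0.07,0.07,0.07,0.07,0.07,0.07,0.07,0.07])

```text
time: 33.7
position: [0.6236, 0.2109, 0.1428]
tool_rot: [2.313, 2.125, 0.003]
force: [-0.0, -0.4, 0.4]
grip_width: 0.0703
```

```bash
python3 - <<'E'
from plan import *
st()
E
```

```text
t 33.7 pos [0.6236 0.2109 0.1428] yaw -0.0846 tilt [0.0022 0.0006] F [-0.0115 -0.4301  0.364 ] w 0.0703 q [ 0.2874  0.1082  1.5733 -0.      1.4577  0.372 ]
```

Call:
play_rows(dp=[[0,0,0],[0,0,0],[0,0,0],[0,0,0],[0,0,0],[0,0,0],[0,0,0],[0.001,0,0.001],[0.002,0,0.002],[0.0025,0,0.002],[0.0025,0,0.002],[0.0025,0,0.002],[0.0025,0,0.002],[0.0025,0,0.002],[0.0025,0,0.002],[0.0025,0,0.002],[0.0025,0,0.002],[0.0025,0,0.002],[0.0025,0,0.002]], dr=[[0,0,0],[0,0,0],[0,0,0],[0,0,0],[0,0,0],[0,0,0],[0,0,0],[0,0,0],[0,0,0],[0,0,0],[0,0,0],[0,0,0],[0,0,0],[0,0,0],[0,0,0],[0,0,0],[0,0,0],[0,0,0],[0,0,0]], jaw=[0.02,0.02,0.02,0.02,0.02,0.02,0.02,0.02,0.02,0.02,0.02,0.02,0.032,0.04,0.05,0.06,0.07,0.07,0.07])

```text
time: 35.6
position: [0.6231, 0.2132, 0.1387]
tool_rot: [-2.313, -2.125, -0.0]
force: [0.4, -0.0, -0.4]
grip_width: 0.0691
```

Call:
play_rows(dp=[[0,0,-0.02],[0,0,-0.06],[0,0,-0.11],[0,0,-0.16],[0,0,-0.2],[0,0,-0.22],[-0.05,0,-0.22],[-0.1,0,-0.22],[-0.14,0,-0.22],[-0.1625,0,-0.22],[-0.1625,0,-0.22],[-0.1625,0,-0.22],[-0.1625,0,-0.22],[-0.1625,0,-0.22],[-0.1625,0,-0.22],[-0.1625,0,-0.22]], dr=[[0,0,0],[0,0,0],[0,0,0],[0,0,0],[0,0,0],[0,0,0],[0,0,0],[0,0,0],[0,0,0],[0,0,0],[0,0,0],[0,0,0],[0,0,0],[0,0,0],[0,0,0],[0,0,0]], jaw=[0.07,0.07,0.07,0.07,0.07,0.07,0.07,0.07,0.07,0.07,0.07,0.07,0.07,0.07,0.07,0.07])

```text
time: 37.2
position: [0.6094, 0.0518, 0.3585]
tool_rot: [-2.313, -2.126, 0.0]
force: [0.5, 0.6, 0.1]
grip_width: 0.0697
```

```bash
python3 - <<'E'
from ptr import *
st()
for i in range(2):
    S=cam('scene'); print(ptr(S['frame']))
    w=S['frame'].astype(np.float32).mean(2)[159:170,346:361]; w=np.clip(90-w,0,None); print('cap',(w.sum(1)*np.arange(159,170)).sum()/w.sum())
    f=S['frame'].astype(int)[185:215,262:292]; w=np.clip(f[...,2]-f[...,0]-30,0,None); print('patch',(w.sum(1)*np.arange(185,215)).sum()/w.sum())
c=cam('wrist'); save(c,'w21c.png',(200,60,320,260),4); save(c,'w21.png',s=1.5); np.save('w21.npy',c,allow_pickle=True)
save(S,'s21.png',(235,130,365,240),6); save(S,'s21f.png',s=1.5); st()
p=np.load('w19.npy',allow_pickle=True).item()
for n,q in (('19',p),('21',c)):
    f=q['frame'].astype(float); H=np.clip(f[...,0]-f[...,1]-30,0,None)[170:245,250:264].sum(1); print(n,H.round(0)[40:70].astype(int))
    G=np.clip(f[...,1]-f[...,0]-30,0,None)[200:235,236:250].sum(1); print('green',(G*np.arange(200,235)).sum()/G.sum())
E
```

```text
t 37.2 pos [0.6094 0.0518 0.3585] yaw -0.0839 tilt [-0.0001  0.    ] F [0.5063 0.6151 0.0862] w 0.0697 q [ 0.0431 -0.0245  1.3627  0.      1.8035  0.127 ]
(np.float64(-0.05109920556021028), np.float64(303.6645148675555), 29)
cap 165.16217403669887
patch 197.26657824933687
(np.float64(-0.050856753764249175), np.float64(303.6733440971031), 29)
cap 165.1696117985822
patch 197.26121372031662
t 37.35 pos [0.6094 0.0515 0.3586] yaw -0.0844 tilt [-0.0001 -0.    ] F [-0.1173 -0.1071 -0.1495] w 0.07 q [ 0.0426 -0.0246  1.3628 -0.      1.8035  0.127 ]
19 [125 133 128 124 133 135 131 134 144 146 141 135 147 168 220 247 202  31
   0   0   0   0   0   0   0   0   0   0   0   0]
green 218.69323671497585
21 [136 141 126 124 129 136 139 136 143 144 153 213 235 222 144   0   0   0
   0   0   0   0   0   0   0   0   0   0   0   0]
green 217.54509177972866
```

View pics/w21c.png

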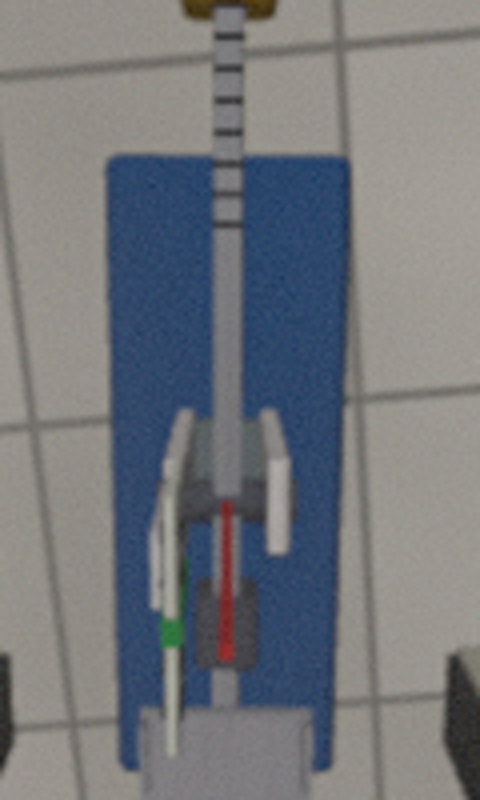

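View pics/s21f.png

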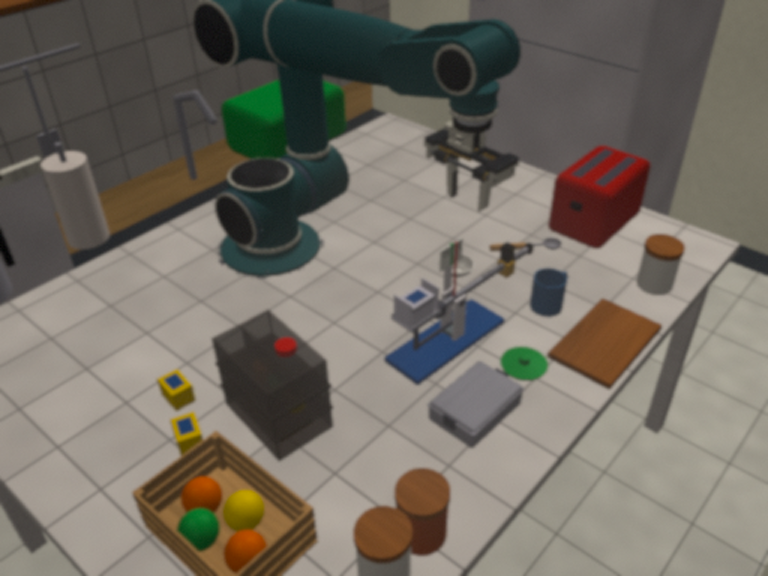

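```bash
python3 - <<'E'
from plan import *
st(); print(close_job())
E
```

```text
t 37.35 pos [0.6094 0.0515 0.3586] yaw -0.0844 tilt [-0.0001 -0.    ] F [-0.1173 -0.1071 -0.1495] w 0.07 q [ 0.0426 -0.0246  1.3628 -0.      1.8035  0.127 ]
the job is handed in; nothing more can be done
None
```

I weighed the snack tin and handed the job in at 37.4 s of the 69 s allowed; the interface gives no verdict.

- **Tin to sill:** I lifted the silver tin out of the box by its ends, stood it upright on the sill and let go.
- **Tin to pan:** I took it again by its long sides and lowered it into the pan while still gripped, down to the pan's lower stop, then released it. A wrist picture after release put its centre within about 1 mm of the expected pan centre.
- **Balancing:** I slid the poise outward in three moves of 63, 10 and 2.5 mm, checking the beam after each. After the second it already read just inside the band (estimates between 0 and +0.017 rad), so I did the third to centre it.
- **Last checks:** The pointer rests in the green band. The wrist picture gives about +0.003 rad, the pointer's slope in the scene picture about -0.004, and the beam's end about +0.008; the limit is 0.025. These estimates differ by about 0.01 rad.
- **Hand and bystanders:** The gripper hangs clear at z = 0.36 m with no measurable contact force. No bystander shows any movement in the final picture, judged by eye only.

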